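Sticker the chip carriers for the bake

ROBOT

A 7-joint arm with a two-finger parallel gripper is mounted at the origin on the work surface. World frame = base frame: x ahead of the robot, y to its left, z up, the work surface at z = 0. Lengths are in m, angles in rad, forces in N, time in s.
With the tool pointing down it reaches from about 0.425 to 0.925 m from the base axis. Payload 6.8 kg.
Tool frame: the origin (TCP) lies midway between the tips of the shut fingers; the grasp point (between the pads) lies 19 mm behind it; x points along the fingers, y is the direction in which the jaws open and shut, and the axes are right-handed (so a half turn about x gives the same grasp; the last joint's range is limited). The gripper opens to 85 mm and grips with 20 to 120 N. Pads are 22 mm wide; open, the fingers measure 114 mm over their backs; the gripper's body (76 mm by 85 mm) begins 54 mm behind the grasp point. The pads swing forward as they close: fully open they stand 13 mm farther back than shut.
Start: joints at [1.125, 0.477, 0.022, 1.555, -0.011, 1.109, -0.083], TCP at [0.224, -0.637, 0.231] pointing down, gripper open.
Joint ranges: [-2.96, 2.96], [-0.34, 2.1], [-1.41, 1.46], [0.24, 2.44], [-1.37, 4.51], [0.17, 1.92], [-2.96, 2.96]. Speed limits (rad/s): [2.39, 2.39, 3.14, 3.14, 3.14, 3.14, 3.14].

INTERFACE

Orientations are given as a rotation vector (axis times angle).
In Python, from bench import r, viewer, nets gives the robot as it stands.
- The arm moves only by the shell command python3 -m pendant 'ROWS' [FORCE]. ROWS is JSON, one flat list of numbers, 5 for each row, row after row: the finger opening in mm, from 0 to 85.4, then the shift along the tool's x, y, z in mm, then the turn about the tool's x in rad. A call has 1 to 20 rows; each row shifts and turns the commanded pose from where the row before left it, along the tool's axes as they then stand; what a row does not reach is not made up. A row lasts 1/8 s, in which the tool goes at most 62.5 mm and 10.7 degrees, less where a joint would pass 70% of its speed; a pose out of reach is approached as far as the arm can. A call with a gripper value outside its range is refused whole. The fingers move at their own pace and stop on an object; FORCE is the grip in N (left out, the last holds). Time passes only in rows, so rows that do not move let the fingers close. It gives the time, the measured TCP pose, the force and the opening at its end, in the units of the state.
- r.get_obs(): the state, without advancing time (a new reading comes with each control period).
- viewer.grab_frame(name): name is "side" or "top"; returns (picture, depth): 384x512x3 uint8, red, green, blue; 384x512 float32, m along the optical axis (not along the pixel's ray), 0 where there is no reading.
- viewer.calibration(name): a dict with "mtx" (3x3 intrinsics, pixels), "world_to_cam" (4x4, takes a point from world to camera coordinates). Camera axes: x right, y up, looking along -z (the intrinsics and any distortion apply to the point x, -y, -z); pixel columns grow to the right and rows downward; lengths in m; the calibration is good to about 2 mm. A picture is of the moment at which its call begins. calibration takes no time and is no camera call.
- r.hand_in(): hands the job in, once; it reports no verdict.
Trained networks look in the newest picture that a camera, given by its name, has taken for a name from the list of things; names that differ only in an ending like _2 or _b are one class to them, and where a whole thing is asked for, a point or a joint stands for the part that bears it (a point fixed in the world has none). Each returns a list of dicts, best first, with "score" (0 to 1); they miss things now and then, are a little off and sometimes report something else, mostly with a low value. They report only what shows in the picture. A call takes as long as a camera call. They do not tell look-alikes from the thing itself.
- nets.look_for(name, camera): "location" ([x, y, z] in m, in world coordinates, good to about 4 mm: the middle of the surface that is visible of it).
- nets.silhouettes(name, camera): "mask" (384x512 bool, what is visible of it).
The state is a dict: "clock": time; "joints": joint angles; "qvel": joint speeds; "tau": joint torques, N m; "tcp_pos": TCP position; "orientation": TCP orientation; "contact_force": force on the tool from outside, world axes, zero at the start; "moment": the same for the moment, N m; "grip_width": finger opening in m.
Only numpy, scipy, OpenCV 4.12 (cv2) and the standard library are available. Lean on these libraries where they do the work, as an engineer would, in place of code of your own. Each camera call takes 0.05 s, during which the arm holds its last target. There are 200 camera calls.

TASK

Stack all the chip carriers on the steel bake base, lying flat and squarely over it, with a fresh pair of spacer sticks under every carrier (the lowest too): the sticks lie crosswise over the two lines marked on the base, each directly above those below and centred on the base's width. The carrier on the tunnel's infeed has not been de-dusted yet: push it with the push stick right through the low ionising tunnel until it has come out completely, keeping the gripper off it while any of it is under the hood, then put it on as the top carrier. At the end the push stick lies lengthwise on its black pad again, spare sticks are on the blue mat, and the other things on the bench are left alone.

Things in the scene. Friction and masses are not known exactly. Their poses are not given: they have to be found in the camera images.
- base: steel bake base, fixed plate 140 (x) x 90 (y) x 12 mm; origin at the centre of its underside, so its top is 12 mm above the origin. Carriers lie with their length along its x. Two dark lines along its y, at x = +33 and -33 mm, show where the sticks lie. Counting the sticks (12 mm) and carriers (10 mm), the undersides of the first, second and third carriers come 24, 46 and 68 mm above the origin
- tunnel: white ionising tunnel, fixed; origin on the table under the middle of the hood, x is the feed direction. A flat deck 80 mm wide with its top 4 mm above the table runs from x = -175 to +155 mm. The hood covers x = -30 to +30 mm, is 120 mm wide and 84 mm tall; its slot is 60 mm wide and 22 mm high above the deck. Two low rails, 3 mm above the deck and 55 mm apart (inside), guide the carrier from x = -145 to +30 mm; the outfeed beyond has none
- carrier1: aluminium chip carrier waiting on the table, plate 100 (x) x 46 (y) x 10 mm, about 0.12 kg, dark pockets on top; origin at the centre of its underside. One or both of carrier1 and carrier2 are present
- carrier2: aluminium chip carrier waiting on the table, plate 100 (x) x 46 (y) x 10 mm, about 0.12 kg, dark pockets on top; origin at the centre of its underside. One or both of carrier1 and carrier2 are present
- carrier_last: carrier of the same kind (100 x 46 x 10 mm, x along its length), always present, lying on the infeed deck between the rails before the hood; origin at the centre of its underside. It is out completely when its origin is past x = +80 mm in the tunnel's frame
- stick1: white plastic spacer stick, square bar 70 x 12 x 12 mm, 25 g, starts on the blue mat; origin at its centre, x along its length
- stick2: white plastic spacer stick, square bar 70 x 12 x 12 mm, 25 g, starts on the blue mat; origin at its centre, x along its length
- stick3: white plastic spacer stick, square bar 70 x 12 x 12 mm, 25 g, starts on the blue mat; origin at its centre, x along its length
- stick4: white plastic spacer stick, square bar 70 x 12 x 12 mm, 25 g, starts on the blue mat; origin at its centre, x along its length
- stick5: white plastic spacer stick, square bar 70 x 12 x 12 mm, 25 g, starts on the blue mat; origin at its centre, x along its length
- stick6: white plastic spacer stick, square bar 70 x 12 x 12 mm, 25 g, starts on the blue mat; origin at its centre, x along its length
- mat: blue mat, fixed, 100 (x) x 250 (y) x 2 mm, on which six sticks lie side by side 40 mm apart, along x; origin at the centre of its underside
- push_stick: white plastic push stick, 65 g: an upright handle block 44 (x) x 16 (y) x 36 mm, from whose front a bar 14 mm wide and 12 mm high runs along +x to a cross head 36 mm wide and 12 mm high, whose flat front face is at x = +150 mm; centre of mass about 50 mm ahead of the handle. Origin under the middle of the handle, at the underside, z up
- pad: black rubber pad, fixed, 210 (x) x 70 (y) x 3 mm, where the push stick lies along x at the start with its handle at about x = -65 mm; origin at the centre of its underside
- vial: bystander: small amber glass vial, 22 mm across, 30 mm tall, to be left where it is
- flux_jar: bystander: jar, 48 mm across, 50 mm tall, to be left where it is
- chip_tray: bystander: flat black chip tray, 50 x 50 x 6 mm, to be left where it is
- mouse: bystander: computer mouse, to be left where it is
- tweezers: bystander: pair of steel tweezers, to be left where it is
- driver: bystander: screwdriver, to be left where it is
Not all that is in view belongs to the job. What is shaped like the stick4 but orange is not meant. Leave any green look-alike of the stick5 alone.

How it is judged:
On the way, in this order (a step that is already met when the one before it is completed fails the run):
1. the last carrier is under the hood, pushed by the push stick (x of carrier_last in the frame of tunnel between -0.05 and 0.05 m and y of carrier_last in the frame of tunnel between -0.02 and 0.02 m and z of carrier_last in the frame of tunnel below 0.015 m and contact force between push_stick and carrier_last above 0.05 N).
2. it has come out completely on the outfeed side (x of carrier_last in the frame of tunnel above 0.079 m and z of carrier_last in the frame of tunnel below 0.03 m), for 0.1 s.
At the end, for the whole second after the job is handed in: carriers level, within 15 mm and 0.17 rad of square over the base, at 24, 46, 68 mm (4 mm) over its underside, carrier_last on top; sticks crosswise (0.2 rad), within 12 mm of a line and 15 mm of the centre line, or on the mat; push stick along its pad (0.35 rad); all at rest (x of carrier1 in the frame of base between -0.015 and 0.015 m and y of carrier1 in the frame of base between -0.015 and 0.015 m and angle between the x axis of each of carrier1, carrier2, carrier_last and the x axis of base, either way round below 0.17 rad and angle between each of carrier1, carrier2, carrier_last's own z axis and vertical below 0.07 rad and linear speed of each of carrier1, carrier2, carrier_last, push_stick below 0.03 m/s and (z of carrier1 in the frame of base between 0.02 and 0.028 m or z of carrier1 in the frame of base between 0.042 and 0.05 m) and z of carrier_last in the frame of carrier1 above 0.015 m and x of carrier2 in the frame of base between -0.015 and 0.015 m and y of carrier2 in the frame of base between -0.015 and 0.015 m and (z of carrier2 in the frame of base between 0.02 and 0.028 m or z of carrier2 in the frame of base between 0.042 and 0.05 m) and z of carrier_last in the frame of carrier2 above 0.015 m and x of carrier_last in the frame of base between -0.015 and 0.015 m and y of carrier_last in the frame of base between -0.015 and 0.015 m and (z of carrier_last in the frame of base between 0.042 and 0.05 m or z of carrier_last in the frame of base between 0.064 and 0.072 m) and (((x of stick1 in the frame of base between 0.021 and 0.045 m or x of stick1 in the frame of base between -0.045 and -0.021 m) and y of stick1 in the frame of base between -0.015 and 0.015 m and angle between the x axis of stick1 and the y axis of base, either way round below 0.2 rad) or (x of stick1 in the frame of mat between -0.06 and 0.06 m and y of stick1 in the frame of mat between -0.14 and 0.14 m and z of stick1 in the frame of mat below 0.03 m)) and (((x of stick2 in the frame of base between 0.021 and 0.045 m or x of stick2 in the frame of base between -0.045 and -0.021 m) and y of stick2 in the frame of base between -0.015 and 0.015 m and angle between the x axis of stick2 and the y axis of base, either way round below 0.2 rad) or (x of stick2 in the frame of mat between -0.06 and 0.06 m and y of stick2 in the frame of mat between -0.14 and 0.14 m and z of stick2 in the frame of mat below 0.03 m)) and (((x of stick3 in the frame of base between 0.021 and 0.045 m or x of stick3 in the frame of base between -0.045 and -0.021 m) and y of stick3 in the frame of base between -0.015 and 0.015 m and angle between the x axis of stick3 and the y axis of base, either way round below 0.2 rad) or (x of stick3 in the frame of mat between -0.06 and 0.06 m and y of stick3 in the frame of mat between -0.14 and 0.14 m and z of stick3 in the frame of mat below 0.03 m)) and (((x of stick4 in the frame of base between 0.021 and 0.045 m or x of stick4 in the frame of base between -0.045 and -0.021 m) and y of stick4 in the frame of base between -0.015 and 0.015 m and angle between the x axis of stick4 and the y axis of base, either way round below 0.2 rad) or (x of stick4 in the frame of mat between -0.06 and 0.06 m and y of stick4 in the frame of mat between -0.14 and 0.14 m and z of stick4 in the frame of mat below 0.03 m)) and (((x of stick5 in the frame of base between 0.021 and 0.045 m or x of stick5 in the frame of base between -0.045 and -0.021 m) and y of stick5 in the frame of base between -0.015 and 0.015 m and angle between the x axis of stick5 and the y axis of base, either way round below 0.2 rad) or (x of stick5 in the frame of mat between -0.06 and 0.06 m and y of stick5 in the frame of mat between -0.14 and 0.14 m and z of stick5 in the frame of mat below 0.03 m)) and (((x of stick6 in the frame of base between 0.021 and 0.045 m or x of stick6 in the frame of base between -0.045 and -0.021 m) and y of stick6 in the frame of base between -0.015 and 0.015 m and angle between the x axis of stick6 and the y axis of base, either way round below 0.2 rad) or (x of stick6 in the frame of mat between -0.06 and 0.06 m and y of stick6 in the frame of mat between -0.14 and 0.14 m and z of stick6 in the frame of mat below 0.03 m)) and x of push_stick in the frame of pad between -0.1 and 0.1 m and y of push_stick in the frame of pad between -0.04 and 0.04 m and z of push_stick in the frame of pad below 0.03 m and angle between the x axis of push_stick and the x axis of pad, either way round below 0.35 rad); the robot touches nothing.
It fails at once if the gripper touches the last carrier while part of it is under the hood (contact force between the fingers and carrier_last above 0.5 N and x of carrier_last in the frame of tunnel between -0.072 and 0.072 m and y of carrier_last in the frame of tunnel between -0.03 and 0.03 m and z of carrier_last in the frame of tunnel below 0.02 m).
It fails at once if a bystander is disturbed (moved over 3 cm) (distance of any of vial, flux_jar, chip_tray, mouse, tweezers, driver from where it was at the start of the episode above 0.03 m).
Of carrier1, carrier2 only 1 to 2 are there at a start; the rules pass over those that are not, and their reading is None.
At some moment in a run one of push_stick, carrier_last may be knocked a few centimetres aside while the robot is not near it.
Once in a run the grip may slacken for a moment while it holds something.
It also fails if it takes over 210 s, if anything falls off the work surface, if the arm or the gripper's body presses on something with over 40 N, if the wrist force passes 120 N, or if a joint passes its speed limit or range.

## Working session

There is one attempt and no reset: what is moved stays moved. The work goes in short steps, Python scripts to look and compute and a shell command to move; the robot and the scene stay as the last step left them, time stands still between calls to the robot, and variables do not carry over. Pictures are saved under pics/ and viewed, about 12 in all and at most 16, crops included, and the job is handed in when it is done.

```bash
ls; mkdir -p pics; python3 - <<'E'
from bench import r, viewer, nets
import cv2
o=r.get_obs(); print(o['clock'],o['tcp_pos'],o['orientation'],o['grip_width'],o['contact_force'])
for n in ("top","side"):
    p,d=viewer.grab_frame(n); cv2.imwrite(f"pics/{n}0.png",cv2.cvtColor(p,cv2.COLOR_RGB2BGR)); 
    c=viewer.calibration(n); print(n,c['mtx'],c['world_to_cam'],c.keys())
E
```

```text
pics
0.0 [ 0.22347042 -0.63630464  0.2303333 ] [ 2.03846839  0.3494765  -2.03935533] 0.08543387248293142 [-0.42862989 -0.91188176  1.27826799]
top [[367.89448526   0.         254.26878698]
 [  0.         367.89448526 189.65259047]
 [  0.           0.           1.        ]] [[ 0.01148863 -0.99992189 -0.00492187  0.05556141]
 [ 0.99941437  0.01132385  0.03229052 -0.50229817]
 [-0.03223226 -0.00528996  0.99946641 -1.06244875]
 [ 0.          0.          0.          1.        ]] dict_keys(['mtx', 'world_to_cam'])
side [[445.99002898   0.         259.76073953]
 [  0.         445.99002898 190.16487153]
 [  0.           0.           1.        ]] [[ 0.99818035 -0.0592927  -0.01097124 -0.51950971]
 [ 0.04024905  0.51967219  0.85341715 -0.07285524]
 [-0.04489996 -0.85230581  0.52111305 -1.23022945]
 [ 0.          0.          0.          1.        ]] dict_keys(['mtx', 'world_to_cam'])
```

```bash
cat > h.py <<'E'
from bench import r, viewer, nets
import cv2, numpy as np
from scipy.spatial.transform import Rotation as R
def cloud(n,save=None):
    p,d=viewer.grab_frame(n); c=viewer.calibration(n); K=c['mtx']; T=np.linalg.inv(c['world_to_cam'])
    if save: cv2.imwrite(f"pics/{save}.png",cv2.cvtColor(p,cv2.COLOR_RGB2BGR))
    v,u=np.mgrid[:384,:512]
    P=np.stack([(u-K[0,2])/K[0,0]*d,-(v-K[1,2])/K[1,1]*d,-d],-1)@T[:3,:3].T+T[:3,3]
    P[d==0]=np.nan
    return p,P
def rect(P,m):
    """centre, length, width, yaw of masked points; median z"""
    q=P[m]; q=q[~np.isnan(q).any(1)]
    (c,(a,b),t)=cv2.minAreaRect((q[:,:2]*1000).astype(np.float32))
    if a<b: a,b,t=b,a,t+90
    return np.round([*c,a,b],1),round((t+90)%180-90,1),round(float(np.median(q[:,2]))*1000,1)
def state():
    o=r.get_obs(); M=R.from_rotvec(o['orientation']).as_matrix()
    y=np.degrees(np.arctan2(M[1,1],M[0,1]))
    print('t',round(o['clock'],2),'tcp',np.round(np.array(o['tcp_pos'])*1000,1),'jaw yaw',round(y,1),'x',M[:,0].round(3),'y',M[:,1].round(3),'z',M[:,2].round(3),'w',round(o['grip_width']*1000,1),'F',np.round(o['contact_force'],1))
    return o,M
def plan(x,y,z,jaw):
    """tool-frame shift (mm) and turn to reach TCP target with jaw-axis yaw (deg, mod 180)"""
    o,M=state(); d=M.T@(np.array([x,y,z])-np.array(o['tcp_pos'])*1000)
    yaw=np.degrees(np.arctan2(M[1,1],M[0,1])); dy=(jaw-yaw+90)%180-90
    print('shift',d.round(1),'turn(about tool x)',round(-np.radians(dy),3),'deg',round(-dy,1),'j7',round(o['joints'][6],2))
E
python3 - <<'E'
from h import *
state()
p,P=cloud('top')
for n in "base tunnel carrier1 carrier_last stick1 mat push_stick pad vial flux_jar chip_tray mouse tweezers driver".split():
    for k in nets.silhouettes(n,'top')[:9]:
        if k['score']<.3: continue
        m=k['mask']; v,u=np.nonzero(m); print(n,round(k['score'],2),'px',int(u.mean()),int(v.mean()),m.sum(),*rect(P,m),p[m].mean(0).astype(int))
E
```

```text
t 0.1 tcp [ 223.5 -636.3  230.4] jaw yaw -70.6 x [-0.001  0.002 -1.   ] y [ 0.331 -0.943 -0.002] z [-0.943 -0.331  0.   ] w 85.1 F [ 0.3  0.6 -0.9]
base 0.79 px 166 219 1460 [412.9 314.6 141.   89.7] 86.7 12.1 [112 102  89]
tunnel 0.74 px 167 219 1534 [411.1 316.  145.8  96.5] 87.8 12.0 [112 102  89]
tunnel 0.59 px 234 146 3009 [632.9 100.3 332.2 136.8] 89.9 6.2 [121 114  99]
carrier1 0.74 px 239 205 522 [455.3 103.2  97.1  47.6] -6.5 10.4 [125 123 110]
carrier_last 0.88 px 277 148 558 [623.7  -3.4  99.8  47.6] 88.4 14.6 [124 116 103]
stick1 0.68 px 388 211 118 [ 441.8 -329.2   64.3   18. ] 6.7 14.3 [126 119 101]
stick1 0.65 px 373 207 158 [ 454.1 -286.8   66.6   21.5] 2.4 13.3 [112 107  94]
stick1 0.64 px 359 213 131 [ 438.9 -243.7   66.6   14.1] 1.8 14.0 [121 115  98]
stick1 0.6 px 346 208 111 [ 448.6 -207.2   63.5   13. ] 0.9 13.9 [129 124 106]
stick1 0.49 px 337 256 118 [ 312.4 -179.9   69.4   12.7] -82.2 12.1 [134  75  30]
stick1 0.44 px 278 199 108 [472.4  -9.1  66.7  15.2] -12.4 11.8 [69 97 56]
stick1 0.42 px 317 211 126 [ 441.9 -124.8   70.1   16. ] 5.2 13.8 [124 121 104]
mat
[... 156 characters left out ...]
]
pad 0.78 px 403 150 1258 [ 623.4 -371.5  206.5   75.2] 0.6 3.7 [51 44 35]
vial 0.49 px 328 177 35 [ 538.1 -151.9   18.    14.6] -87.0 30.8 [49 42 35]
flux_jar 0.7 px 259 107 232 [737.   47.8  43.9  40.5] 3.9 49.7 [131 123 102]
chip_tray 0.81 px 208 108 300 [740.2 198.5  53.6  53.1] 10.8 6.3 [66 58 50]
chip_tray 0.3 px 373 209 80 [ 450.9 -283.4   54.8   13.3] 8.2 14.7 [132 125 105]
mouse 0.74 px 318 212 133 [ 438.7 -124.8   71.    17.5] 7.5 13.5 [120 118 102]
mouse 0.64 px 384 278 730 [ 252.7 -317.7   98.3   66.7] 23.1 23.2 [40 34 28]
tweezers 0.58 px 323 113 107 [ 728.1 -136.4  114.9   10.5] 86.3 4.0 [108  96  83]
driver 0.72 px 125 240 204 [352.3 435.1  85.8  23.2] 72.9 23.8 [113  36  27]
```

View pics/top0.png

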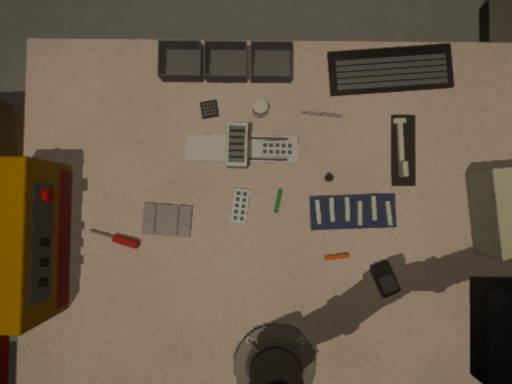

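View pics/side0.png

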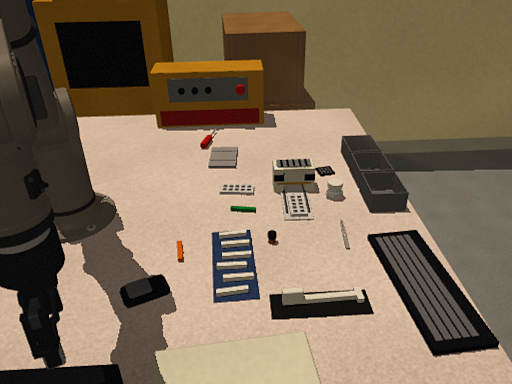

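The pictures show one waiting carrier (top px 240,205), the base (167,219), the tunnel hood (236,145) with the infeed to the right and carrier_last at (277,148), so the feed runs along world +y. The push stick is at (401,147), head toward +x. Six white sticks lie on the mat at u = 318–389, v ≈ 211. The green (278,200) and orange (337,256) bars are look-alikes off the mat, so I leave them alone.

```bash
cat >> h.py <<'E'
def seg(P,box,zlo,zhi,show=None):
    """rects of connected blobs of points in world box (mm) within heights"""
    x0,x1,y0,y1=box; Q=P*1000
    m=(Q[...,0]>x0)&(Q[...,0]<x1)&(Q[...,1]>y0)&(Q[...,1]<y1)&(Q[...,2]>zlo)&(Q[...,2]<zhi)
    n,l,s,_=cv2.connectedComponentsWithStats(m.astype(np.uint8),connectivity=4)
    for i in range(1,n):
        if s[i,4]>15: print('  n',s[i,4],*rect(P,l==i),'mean',np.round(Q[l==i][:,:2].mean(0),1))
E
python3 - <<'E'
from h import *
for cam in ('top','side'):
    p,P=cloud(cam); print(cam)
    for n,b in dict(handle=((500,760,-420,-310),25,60),stickbar=((500,760,-420,-310),9,21),hood=((550,720,40,180),70,100),deck=((550,720,-110,300),2.5,6.5),last=((570,690,-70,60),11,18),c1=((390,520,60,150),7,14),base=((340,500,220,410),9,15),sticks=((380,510,-360,-90),9,20)).items():
        print(n); seg(P,*b)
    if cam=='top': cv2.imwrite('pics/crop1.png',cv2.resize(cv2.cvtColor(p[90:270,135:435],cv2.COLOR_RGB2BGR),None,fx=2.6,fy=2.6,interpolation=cv2.INTER_CUBIC))
E
```

```text
top
handle
  n 115 [ 565.9 -364.7   43.7   17.2] 3.2 38.2 mean [ 565.4 -363.4]
stickbar
  n 312 [ 630.6 -357.9  169.4   36.8] -0.9 15.1 mean [ 651.4 -360.2]
hood
  n 965 [625.  110.9 119.5  60. ] -1.1 82.3 mean [624.3 110.5]
deck
  n 726 [628.2 207.4 118.3  82.7] -89.6 4.4 mean [628.7 206. ]
  n 41 [656.9   9.9  37.1  19.4] 68.7 4.4 mean [657.5   9.4]
  n 168 [624.6  61.   79.9  41.6] 17.0 4.4 mean [624.1  60.2]
  n 126 [628.5 -51.3  94.5  45.8] 27.1 4.3 mean [632.  -49.8]
  n 27 [595.8 214.2  23.   14.5] 45.7 4.3 mean [594.8 215. ]
  n 28 [589.4 -41.1  24.9  15.8] 76.9 4.6 mean [590.3 -38.3]
  n 22 [587.2  -7.5  28.4  11.6] 81.7 4.7 mean [585.6  -7.7]
last
  n 517 [623.2  -3.4  99.3  46.8] 89.8 14.4 mean [622.6  -3.2]
c1
  n 515 [456.  102.2  99.7  46. ] -6.6 10.4 mean [455.8 102.4]
base
  n 1308 [413.  314.1 139.9  89.9] 86.4 12.1 mean [412.9 313.6]
sticks
  n 112 [ 453.9 -284.5   66.7   13.7] 3.7 14.6 mean [ 452.9 -283.8]
  n 111 [ 448.  -163.    69.9   12.6] 3.7 14.2 mean [ 447.3 -162.8]
  n 106 [ 450.1 -207.2   66.4   13. ] 0.8 14.6 mean [ 451.  -207.2]
  n 110 [ 441.7 -123.2   
[... 512 characters left out ...]
.9 mean [628.5  85.5]
  n 199 [623.3  -9.9 117.9  79.8] 89.0 4.2 mean [617.1 -30.7]
last
  n 326 [623.6  -4.7 103.5  45.9] 89.3 13.8 mean [623.2  -8. ]
c1
  n 272 [456.2 101.6 100.   51.4] -5.9 9.4 mean [455.6 100.4]
base
  n 466 [414.1 313.6 145.5  89.7] 86.4 11.1 mean [413.5 309.9]
sticks
  n 114 [ 442.  -122.3   67.9   18.5] 5.9 12.7 mean [ 441.9 -124.8]
  n 120 [ 448.3 -162.2   68.2   16.9] 3.9 13.1 mean [ 447.8 -164.4]
  n 131 [ 451.5 -207.5   67.9   16.7] 2.8 13.0 mean [ 451.5 -208.6]
  n 142 [ 439.3 -244.4   69.8   16.4] 0.5 13.3 mean [ 439.1 -245.4]
  n 156 [ 453.7 -284.9   70.    15.2] -0.2 13.2 mean [ 454.  -285.6]
  n 172 [ 440.1 -326.8   69.1   17.7] 6.9 13.5 mean [ 440.2 -328.4]
```

View pics/crop1.png

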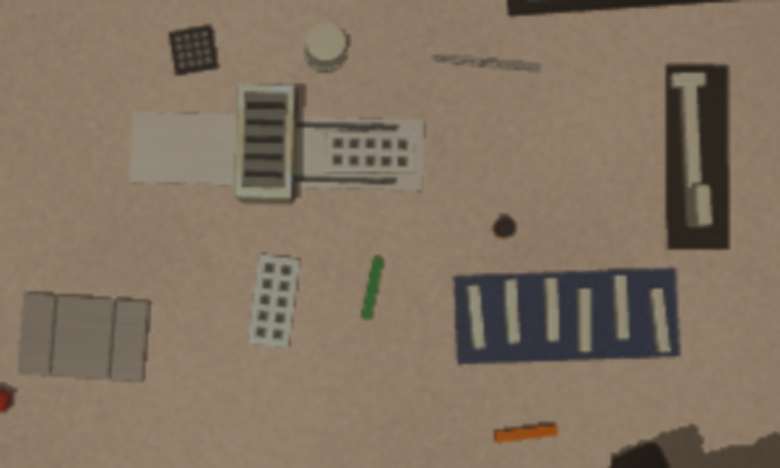

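The crop confirms six white sticks on the blue mat (crop x 470–665, y 315). The orange bar (525,432) and green bar (372,288) lie elsewhere. The push stick handle is at (703,205) and its head at (688,78), so its yaw is about +5.5°. I'll start with the push stick.

```bash
python3 -c "
from h import *
plan(566,-364.5,120,95.5)"
```

```text
t 0.95 tcp [ 223.7 -636.9  231.3] jaw yaw -70.7 x [ 0. -0. -1.] y [ 0.331 -0.944  0.   ] z [-0.944 -0.331 -0.   ] w 84.9 F [ 0.1 -0.2 -0.8]
shift [ 111.4 -143.6 -413.2] turn(about tool x) 0.242 deg 13.8 j7 -0.08
```

```bash
python3 -m pendant '[85,11,-14.4,-41.3,0, 85,11,-14.4,-41.3,0, 85,11,-14.4,-41.3,0, 85,11,-14.4,-41.3,0, 85,11,-14.4,-41.3,0, 85,11,-14.4,-41.3,0, 85,11,-14.4,-41.3,0, 85,11,-14.4,-41.3,0, 85,11,-14.4,-41.3,0, 85,11,-14.4,-41.3,0, 85,0,0,0,0.12, 85,0,0,0,0.12, 85,0,0,0,0]' 60; python3 -c "
from h import *
plan(566,-364.5,9,95.5)"
```

```text
clock: 2.58
tcp_pos: [0.5658, -0.3641, 0.1213]
orientation: [2.17, 0.107, -2.171]
contact_force: [1.0, -0.7, 0.1]
grip_width: 0.0854
t 2.58 tcp [ 565.8 -364.1  121.3] jaw yaw -84.3 x [-0. -0. -1.] y [ 0.099 -0.995  0.   ] z [-0.995 -0.099  0.   ] w 85.4 F [ 1.  -0.7  0.1]
shift [112.3   0.4  -0.2] turn(about tool x) 0.003 deg 0.2 j7 -1.0
```

```bash
python3 -m pendant '[85,40,0,0,0, 85,40,0,0,0, 85,20,0,0,0, 85,12,0,0,0, 85,0,0,0,0, 5,0,0,0,0, 5,0,0,0,0, 5,0,0,0,0, 5,0,0,0,0, 5,0,0,0,0, 5,0,0,0,0, 5,-15,0,0,0, 5,-35,0,0,0, 5,-40,0,0,0, 5,0,0,0,0]' 60; python3 - <<'E'
from h import *
state()
p,P=cloud('side','a1')
print('bar');seg(P,(480,800,-440,-290),95,125)
seg(P,(480,800,-440,-290),85,150)
p,P=cloud('top')
seg(P,(480,800,-440,-290),95,120)
cv2.imwrite('pics/a1.png',cv2.resize(cv2.cvtColor(cv2.imread('pics/a1.png')[150:350,230:450],cv2.COLOR_BGR2BGRA),None,fx=3,fy=3))
E
```

```text
clock: 4.45
tcp_pos: [0.5677, -0.3655, 0.1036]
orientation: [2.176, 0.102, -2.164]
contact_force: [0.6, 0.3, -0.5]
grip_width: 0.0153
t 4.45 tcp [ 567.7 -365.5  103.6] jaw yaw -84.4 x [ 0.006 -0.003 -1.   ] y [ 0.097 -0.995  0.004] z [-0.995 -0.097 -0.006] w 15.3 F [ 0.6  0.3 -0.5]
bar
  n 821 [ 632.5 -363.5  172.5   38.4] 6.4 108.5 mean [ 637.2 -366.2]
  n 935 [ 632.9 -364.6  173.8   44.9] 9.7 108.9 mean [ 627.7 -367.6]
  n 398 [ 646.7 -354.4  136.6   35.7] 0.1 106.8 mean [ 657.  -357.3]
  n 17 [ 546.5 -364.7   14.4    6.1] 55.8 107.9 mean [ 548.2 -362.1]
```

View pics/a1.png

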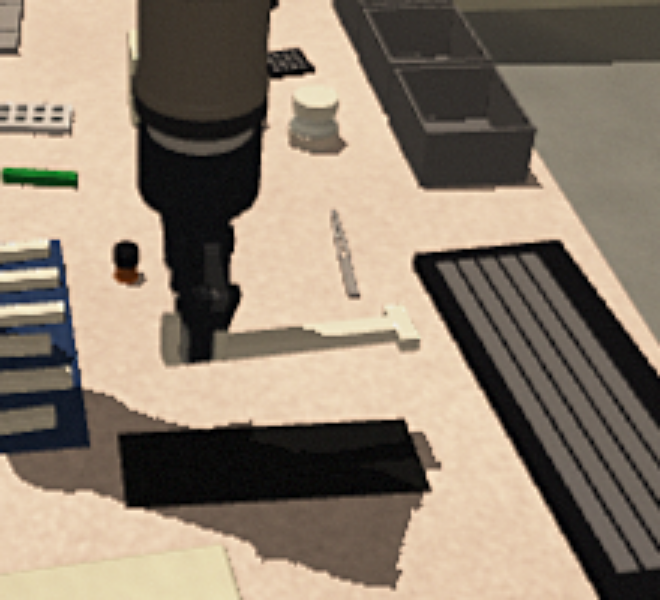

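The stick is held level: its bar spans crop px (215,345) to (400,325), clear of the pad. Next I turn it to the feed direction behind the carrier.

```bash
python3 -m pendant '[5,0,0,0,-0.18, 5,0,0,0,-0.18, 5,0,0,0,-0.18, 5,0,0,0,-0.18, 5,0,0,0,-0.18, 5,0,0,0,-0.18, 5,0,0,0,-0.18, 5,0,0,0,-0.18, 5,0,0,0,-0.014, 5,0,0,0,0]'; python3 - <<'E'
from h import *
plan(618.5,-235,60,-1.1)
E
```

```text
clock: 5.8
tcp_pos: [0.5651, -0.3639, 0.0984]
orientation: [1.226, 1.2, -1.226]
contact_force: [0.6, 0.1, -0.5]
grip_width: 0.0151
t 5.8 tcp [ 565.1 -363.9   98.4] jaw yaw -1.3 x [-0.001  0.001 -1.   ] y [ 1.    -0.022 -0.001] z [-0.022 -1.    -0.001] w 15.1 F [ 0.6  0.1 -0.5]
shift [  38.5   50.6 -130. ] turn(about tool x) -0.003 deg -0.2 j7 0.25
```

```bash
python3 -m pendant '[5,10,12.7,-32.5,0, 5,10,12.7,-32.5,0, 5,10,12.7,-32.5,0, 5,8.5,12.5,-32.5,0, 5,0,0,0,0, 5,0,0,0,0]'; python3 - <<'E'
from h import *
state()
for c in ('top','side'):
    p,P=cloud(c)
    seg(P,(570,680,-280,-40),50,76)
    seg(P,(570,680,-112,-50),50,76)
E
```

```text
clock: 6.55
tcp_pos: [0.6185, -0.2357, 0.0607]
orientation: [1.223, 1.199, -1.225]
contact_force: [0.2, -1.2, -0.2]
grip_width: 0.0153
t 6.55 tcp [ 618.5 -235.7   60.7] jaw yaw -1.2 x [-0.001 -0.001 -1.   ] y [ 1.    -0.02  -0.001] z [-0.02  -1.     0.001] w 15.3 F [ 0.2 -1.2 -0.2]
  n 321 [ 618.8 -160.   144.8   34.7] 87.1 65.8 mean [ 619.6 -147.9]
  n 92 [621.9 -99.9  34.8  23.6] -1.1 65.8 mean [621.4 -97.5]
  n 93 [ 618.3 -252.4   41.1   20.6] -2.3 68.7 mean [ 617.4 -253.7]
```

```bash
python3 -m pendant '[5,20,0,0,0, 5,20,0,0,0, 5,7.5,0,0,0, 5,0,0,-12,0, 5,0,0,-10,0, 5,0,0,-8,0, 5,0,0,-8,0, 5,0,0,-8,0, 5,0,0,-8,0, 5,0,0,-8,0, 5,0,0,0,0]'; python3 - <<'E'
from h import *
state()
for c in ('top','side'):
    p,P=cloud(c,'b_'+c)
    print(c,'carrier/stick');seg(P,(570,680,-190,78),11,19)
a=cv2.imread('pics/b_top.png')[110:190,190:370]; b=cv2.imread('pics/b_side.png')[150:270,230:350]
cv2.imwrite('pics/b.png',np.vstack([cv2.resize(a,(720,320)),cv2.copyMakeBorder(cv2.resize(b,(280,280)),0,0,0,440,cv2.BORDER_CONSTANT)]))
E
```

```text
clock: 8.02
tcp_pos: [0.62, -0.1718, 0.0133]
orientation: [1.223, 1.201, -1.222]
contact_force: [0.1, 0.2, -0.9]
grip_width: 0.0154
t 8.03 tcp [ 620.  -171.8   13.3] jaw yaw -1.0 x [-0.     0.001 -1.   ] y [ 1.    -0.018 -0.   ] z [-0.018 -1.    -0.001] w 15.4 F [ 0.1  0.2 -0.9]
top carrier/stick
  n 536 [623.5  20.1 111.   46.7] 89.3 14.7 mean [623.4  24.7]
  n 18 [623.2 -32.6  19.3   8.3] -18.4 17.9 mean [623.1 -32.9]
  n 17 [622.  -72.7  17.5   8.8] -88.1 17.8 mean [622.9 -73.1]
  n 43 [ 621.2 -130.7   46.2   12.2] -89.8 17.4 mean [ 621.5 -129.6]
  n 23 [619.3 -87.6  34.4   9.2] -89.4 16.9 mean [618.3 -91.4]
side carrier/stick
  n 37 [606.3  43.4  63.4   8.8] 83.4 13.4 mean [607.  46.]
```

View pics/b.png

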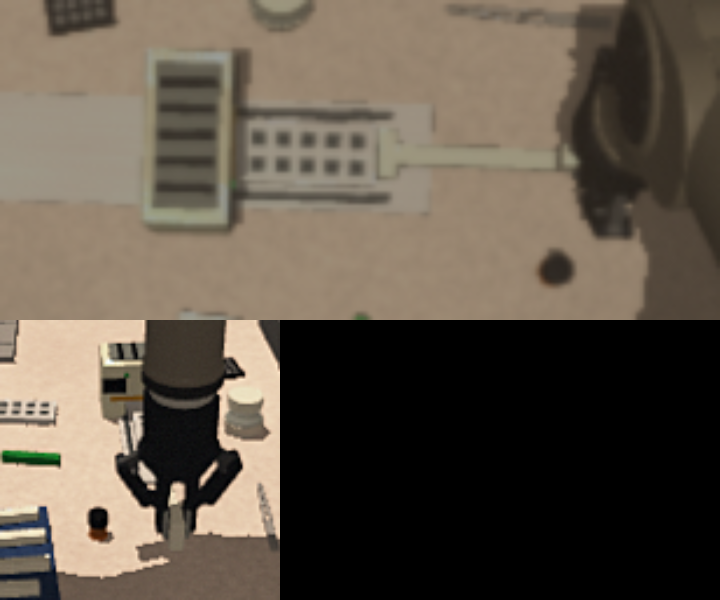

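The push is straight: the head (px 388,150) sits square behind the carrier, between the rails. I continue through the tunnel.

```bash
python3 -m pendant '[5,0,0,-8,0, 5,0,0,-9,0, 5,0,0,-9,0, 5,0,0,-9,0, 5,0,0,-9,0, 5,0,0,-9,0, 5,0,0,-9,0, 5,0,0,-9,0, 5,0,0,-9,0, 5,0,0,-9,0, 5,0,0,-9,0]'; python3 -m pendant '[5,0,0,-9,0, 5,0,0,-9,0, 5,0,0,-9,0, 5,0,0,-9,0, 5,0,0,-9,0, 5,0,0,-9,0, 5,0,0,-9,0, 5,0,0,-8,0, 5,0,0,-6,0, 5,0,0,0,0, 5,0,0,0,0]'; python3 - <<'E'
from h import *
state()
p,P=cloud('top')
seg(P,(570,680,143,290),11,19)
E
```

```text
clock: 9.5
tcp_pos: [0.6218, -0.0745, 0.0133]
orientation: [1.223, 1.2, -1.223]
contact_force: [0.1, -1.0, -0.5]
grip_width: 0.0147
clock: 10.88
tcp_pos: [0.6232, 0.0016, 0.0133]
orientation: [1.223, 1.2, -1.223]
contact_force: [0.3, 0.2, -0.4]
grip_width: 0.0155
t 10.88 tcp [623.2   1.6  13.3] jaw yaw -1.1 x [-0. -0. -1.] y [ 1.    -0.019 -0.   ] z [-0.019 -1.     0.   ] w 15.5 F [ 0.3  0.2 -0.4]
  n 522 [627.  199.2 103.1  46.3] 87.9 14.6 mean [627.1 200.5]
```

```bash
python3 -m pendant '[5,0,0,25,0, 5,0,0,50,0, 5,0,0,50,0, 5,0,0,50,0, 5,0,0,50,0, 5,0,0,27,0, 5,-30,0,0,0, 5,-45,0,0,0, 5,0,-25,58,0, 5,0,-25,58,0, 5,0,0,0,0.18, 5,0,0,0,0.18, 5,0,0,0,0.18, 5,0,0,0,0.18, 5,0,0,0,0.18, 5,0,0,0,0.18, 5,0,0,0,0.18, 5,0,0,0,0.18, 5,0,0,0,0, 5,0,0,0,0]'; python3 - <<'E'
from h import *
plan(564,-368,11,-86)
p,P=cloud('top')
print('pad');seg(P,(500,740,-450,-300),2.2,6)
print('bar');seg(P,(500,760,-450,-290),84,105)
E
```

```text
clock: 13.42
tcp_pos: [0.5667, -0.364, 0.0883]
orientation: [2.162, 0.125, -2.162]
contact_force: [0.3, 0.2, -0.9]
grip_width: 0.0151
t 13.43 tcp [ 566.7 -364.    88.3] jaw yaw -83.4 x [-0.  0. -1.] y [ 0.115 -0.993 -0.   ] z [-0.993 -0.115  0.   ] w 15.1 F [ 0.3  0.2 -0.9]
shift [77.3  3.7  3.1] turn(about tool x) 0.045 deg 2.6 j7 -0.98
pad
  n 114 [ 706.1 -353.7   45.1   43.2] 57.9 3.8 mean [ 707.3 -353.7]
  n 32 [ 676.3 -404.8   58.7    9.6] -3.4 4.1 mean [ 678.9 -405.3]
  n 23 [ 690.7 -371.9   17.8   14.9] 1.2 3.8 mean [ 691.3 -371.2]
  n 291 [ 637.4 -360.6  104.3   48.6] 6.2 4.0 mean [ 634.9 -361.3]
  n 263 [ 552.4 -374.1   73.    70.1] -89.2 3.9 mean [ 546.6 -369.7]
bar
  n 368 [ 647.5 -359.6  138.3   36.9] 7.2 93.4 mean [ 657.2 -355.3]
```

```bash
python3 -m pendant '[5,25,3.7,3,0.045, 5,35,0,0,0, 5,17,0,0,0, 5,0,0,0,0, 40,0,0,0,0, 85,0,0,0,0, 85,0,0,0,0, 85,0,0,0,0, 85,-30,0,0,0, 85,-60,0,0,0, 85,-60,0,0,0, 85,0,0,0,0]'; python3 - <<'E'
from h import *
p,P=cloud('top')
print('handle');seg(P,(500,760,-450,-290),25,60)
print('bar');seg(P,(500,760,-450,-290),8,60)
print('sticks');seg(P,(380,510,-360,-90),9,20)
plan(441.7,-123,60,96.3)
E
```

```text
clock: 14.98
tcp_pos: [0.5674, -0.37, 0.1677]
orientation: [2.195, 0.066, -2.174]
contact_force: [0.6, 0.1, 0.1]
grip_width: 0.0853
handle
  n 110 [ 565.2 -369.9   43.1   16.9] 2.9 38.7 mean [ 563.8 -368.3]
bar
  n 445 [ 629.8 -366.1  174.8   34.2] 4.6 16.5 mean [ 627.1 -364.6]
sticks
  n 110 [ 453.9 -284.3   66.9   12.5] 2.8 14.5 mean [ 452.8 -283.9]
  n 110 [ 448.2 -163.    69.6   12.6] 3.9 14.1 mean [ 448.2 -162.8]
  n 108 [ 450.  -207.1   66.4   12.1] 0.6 14.7 mean [ 450.9 -207.2]
  n 111 [ 441.5 -123.7   70.2   13.1] 6.2 14.9 mean [ 440.9 -123.1]
  n 112 [ 438.9 -244.4   66.6   14.4] -1.5 14.4 mean [ 437.  -243.7]
  n 112 [ 439.7 -327.1   68.    13. ] 7.2 14.8 mean [ 440.3 -326.6]
t 15.03 tcp [ 565.6 -368.9  164.3] jaw yaw -86.2 x [ 0.005 -0.003 -1.   ] y [ 0.067 -0.998  0.003] z [-0.998 -0.067 -0.005] w 84.8 F [-0.3 -0.  -0.4]
shift [ 103.  -253.9  107.8] turn(about tool x) -0.043 deg -2.5 j7 -1.02
```

The push stick is back on its pad. Now the first spacer stick, the one nearest the base at y ≈ -123.

```bash
python3 -m pendant '[26,20.6,-50.8,21.6,-0.043, 26,20.6,-50.8,21.6,0, 26,20.6,-50.8,21.6,0, 26,20.6,-50.8,21.6,0, 26,20.6,-50.8,21.6,0, 26,0,0,0,0, 26,0,0,0,0]' 40; python3 - <<'E'
from h import *
plan(441.5,-123.5,5,96.3)
E
```

```text
clock: 15.9
tcp_pos: [0.431, -0.1264, 0.0578]
orientation: [2.164, 0.119, -2.166]
contact_force: [-0.5, -0.1, 0.0]
grip_width: 0.0258
t 15.9 tcp [ 431.  -126.4   57.8] jaw yaw -83.7 x [-0.001 -0.    -1.   ] y [ 0.11  -0.994 -0.   ] z [-0.994 -0.11   0.001] w 25.8 F [-0.5 -0.1  0. ]
shift [ 52.8  -1.8 -10.8] turn(about tool x) 0.0 deg 0.0 j7 -1.35
```

```bash
python3 -m pendant '[26,20,-1.8,-10.8,0, 26,20,0,0,0, 26,12.8,0,0,0, 26,0,0,0,0, 3,0,0,0,0, 3,0,0,0,0, 3,0,0,0,0, 3,0,0,0,0, 3,-30,0,0,0, 3,-45,0,0,0, 3,0,0,0,0, 3,0,0,0,0]' 40; python3 - <<'E'
from h import *
plan(415.1,346.9,80,-93.6)
p,P=cloud('side'); seg(P,(380,500,-170,-90),65,110)
p,P=cloud('top'); seg(P,(380,500,-170,-90),65,110)
E
```

```text
clock: 17.4
tcp_pos: [0.4414, -0.1232, 0.0803]
orientation: [2.165, 0.119, -2.165]
contact_force: [-1.7, 0.6, -0.6]
grip_width: 0.0101
t 17.4 tcp [ 441.4 -123.2   80.3] jaw yaw -83.7 x [ 0. -0. -1.] y [ 0.11  -0.994  0.   ] z [-0.994 -0.11  -0.   ] w 10.1 F [-1.7  0.6 -0.6]
shift [ 3.000e-01 -4.701e+02 -2.540e+01] turn(about tool x) 0.173 deg 9.9 j7 -1.36
  n 215 [ 443.1 -132.5   69.3   28.4] 6.5 88.0 mean [ 442.7 -133. ]
  n 18 [ 471.5 -120.    16.9    8. ] -39.7 88.0 mean [ 470.7 -120.7]
```

```bash
python3 -m pendant '[3,0,-52,-2.8,0, 3,0,-52,-2.8,0, 3,0,-52,-2.8,0, 3,0,-52,-2.8,0, 3,0,-52,-2.8,0, 3,0,-52,-2.8,0, 3,0,-52,-2.8,0, 3,0,-52,-2.8,0, 3,0,-54,-2.8,0.173, 3,0,0,0,0, 3,0,0,0,0]'; python3 - <<'E'
from h import *
plan(415.1,346.9,16,-93.6)
p,P=cloud('top'); seg(P,(340,500,300,400),60,110)
p,P=cloud('side'); seg(P,(340,500,300,400),60,110)
E
```

```text
clock: 18.88
tcp_pos: [0.4145, 0.3457, 0.0792]
orientation: [-2.189, 0.07, 2.193]
contact_force: [0.3, -0.3, -0.5]
grip_width: 0.0105
t 18.88 tcp [414.5 345.7  79.2] jaw yaw -93.5 x [-0.002 -0.002 -1.   ] y [-0.062 -0.998  0.002] z [-0.998  0.062  0.002] w 10.5 F [ 0.3 -0.3 -0.5]
shift [63.2 -1.4 -0.6] turn(about tool x) 0.001 deg 0.1 j7 -2.52
  n 49 [437.5 341.3  24.4  12.1] -4.7 86.0 mean [438.5 339.9]
  n 18 [387.4 342.6  11.7   8.7] -4.4 85.4 mean [386.1 341.7]
  n 116 [416.2 333.9  70.4  29.8] 0.5 86.1 mean [415.5 333.3]
```

```bash
python3 -m pendant '[3,30,-1.4,-0.6,0, 3,20,0,0,0, 3,12.5,0,0,0, 3,0,0,0,0, 15,0,0,0,0, 28,0,0,0,0, 28,0,0,0,0, 28,-25,0,0,0, 28,-50,0,0,0, 28,0,0,0,0]'; python3 - <<'E'
from h import *
p,P=cloud('top'); print('on base');seg(P,(340,500,210,410),18,40)
p,P=cloud('side'); seg(P,(340,500,210,410),16,40)
plan(448.2,-163,65,93.9)
E
```

```text
clock: 20.23
tcp_pos: [0.418, 0.3501, 0.0967]
orientation: [-2.192, 0.063, 2.181]
contact_force: [0.4, 0.5, -0.6]
grip_width: 0.0281
on base
  n 48 [436.8 342.3  28.9  12.3] -2.1 24.9 mean [437.6 342.1]
  n 18 [389.5 345.1  14.8  10.5] 1.1 23.3 mean [387.1 345.7]
  n 30 [347.3 401.1  17.1  11.3] 89.8 22.6 mean [347.2 401.6]
  n 16 [347.3 398.6  21.9  13.9] -86.9 21.1 mean [347.8 398.9]
  n 75 [417.9 344.7  69.3  20.1] -1.7 21.5 mean [416.6 342.6]
t 20.32 tcp [416.1 348.2  93.5] jaw yaw -93.6 x [ 0.001  0.001 -1.   ] y [-0.063 -0.998 -0.001] z [-0.998  0.063 -0.001] w 27.9 F [-0.7 -0.5 -0.1]
shift [ 28.1 508.2 -64.3] turn(about tool x) -0.131 deg -7.5 j7 -2.52
```

```bash
python3 -m pendant '[26,0,56.5,-7.1,0, 26,0,56.5,-7.1,0, 26,0,56.5,-7.1,0, 26,0,56.5,-7.1,0, 26,0,56.5,-7.1,0, 26,0,56.5,-7.1,0, 26,0,56.5,-7.1,0, 26,10,56.5,-7.1,0, 26,18,56.2,-7.5,-0.131, 26,0,0,0,0, 26,0,0,0,0]'; python3 - <<'E'
from h import *
plan(448.2,-163,5,93.9)
p,P=cloud('top','c1'); print('on base');seg(P,(340,500,210,410),18,40)
p,P=cloud('side'); seg(P,(340,500,210,410),16,40)
E
```

```text
clock: 21.7
tcp_pos: [0.447, -0.1627, 0.064]
orientation: [2.186, 0.074, -2.19]
contact_force: [-0.4, 0.9, 0.2]
grip_width: 0.0261
t 21.7 tcp [ 447.  -162.7   64. ] jaw yaw -86.2 x [-0.002  0.001 -1.   ] y [ 0.066 -0.998 -0.001] z [-0.998 -0.066  0.002] w 26.1 F [-0.4  0.9  0.2]
shift [59.   0.4 -1.3] turn(about tool x) -0.002 deg -0.1 j7 -1.3
on base
  n 114 [416.8 343.4  69.1  12.4] -3.0 23.8 mean [416.5 343.4]
  n 31 [346.9 402.   18.7  12.7] 71.5 22.0 mean [347.3 402.3]
  n 16 [347.5 401.7  17.   15.2] 71.4 21.5 mean [348.2 400.8]
```

```bash
python3 -m pendant '[26,25,0.4,-1.3,0, 26,20,0,0,0, 26,14,0,0,0, 26,0,0,0,0, 3,0,0,0,0, 3,0,0,0,0, 3,0,0,0,0, 3,0,0,0,0, 3,-30,0,0,0, 3,-45,0,0,0, 3,0,0,0,0]' 40; python3 - <<'E'
from h import *
plan(410.9,282,80,-93.6)
E
```

```text
clock: 23.18
tcp_pos: [0.4515, -0.1642, 0.0838]
orientation: [2.193, 0.072, -2.18]
contact_force: [0.0, 0.1, -1.0]
grip_width: 0.0102
t 23.18 tcp [ 451.5 -164.2   83.8] jaw yaw -86.1 x [ 0.006 -0.002 -1.   ] y [ 0.067 -0.998  0.002] z [-0.998 -0.067 -0.006] w 10.2 F [ 0.   0.1 -1. ]
shift [   2.9 -448.    10.5] turn(about tool x) 0.13 deg 7.5 j7 -1.3
```

```bash
python3 -m pendant '[3,0,-50,0.8,0, 3,0,-50,0.8,0, 3,0,-50,0.8,0, 3,0,-50,0.8,0, 3,0,-50,0.8,0, 3,0,-50,0.8,0, 3,0,-50,0.8,0, 3,0,-50,0.8,0, 3,0,-46.5,0.8,0.13, 3,0,0,0,0, 3,0,0,0,0, 3,0,0,0,0]'; python3 - <<'E'
from h import *
plan(411,282,16.5,-93.6)
E
```

```text
clock: 24.68
tcp_pos: [0.4119, 0.2796, 0.0805]
orientation: [-2.189, 0.072, 2.19]
contact_force: [0.3, -0.4, -0.9]
grip_width: 0.0102
t 24.68 tcp [411.9 279.6  80.5] jaw yaw -93.7 x [-0.001 -0.001 -1.   ] y [-0.064 -0.998  0.001] z [-0.998  0.064  0.001] w 10.2 F [ 0.3 -0.4 -0.9]
shift [64.  -2.4  1. ] turn(about tool x) -0.001 deg -0.1 j7 -2.42
```

```bash
python3 -m pendant '[3,30,-2.4,1,0, 3,20,0,0,0, 3,13.5,0,0,0, 3,0,0,0,0, 15,0,0,0,0, 28,0,0,0,0, 28,0,0,0,0, 28,-25,0,0,0, 28,-50,0,0,0, 28,0,0,0,0, 85,0,50,0,0, 85,0,50,0,0, 85,0,50,0,0, 85,0,0,0,0]'; python3 - <<'E'
from h import *
for c in('top','side'):
    p,P=cloud(c); print('on base');seg(P,(360,500,210,410),17,40)
plan(456,102.2,40,83.5)
E
```

```text
clock: 26.42
tcp_pos: [0.4003, 0.1299, 0.0916]
orientation: [-2.185, 0.078, 2.19]
contact_force: [0.1, 0.1, -0.3]
grip_width: 0.0852
on base
  n 114 [416.6 343.3  69.5  12.9] -3.1 23.8 mean [417.4 343.4]
  n 110 [410.4 281.   66.3  14.3] -2.9 24.2 mean [409.5 279.7]
on base
  n 46 [428.4 342.4  48.   24.7] -0.2 21.5 mean [429.6 341.9]
  n 40 [424.  278.1  44.1  15.7] -5.5 22.3 mean [423.7 276.3]
t 26.52 tcp [401.6 134.1  92.2] jaw yaw -93.6 x [-0.  0. -1.] y [-0.063 -0.998 -0.   ] z [-0.998  0.063  0.   ] w 84.9 F [0.6 0.2 0.2]
shift [ 52.2  28.4 -56.3] turn(about tool x) 0.05 deg 2.9 j7 -2.14
```

```bash
python3 -m pendant '[85,20,14,-28,0.05, 85,32,14,-28,0, 85,0,0,0,0, 85,0,0,0,0]'; python3 - <<'E'
from h import *
plan(456,102.2,0,83.5)
E
```

```text
clock: 27.02
tcp_pos: [0.4546, 0.1029, 0.0404]
orientation: [-2.164, 0.119, 2.165]
contact_force: [-1.6, -0.3, 0.3]
grip_width: 0.0855
t 27.02 tcp [454.6 102.9  40.4] jaw yaw -96.3 x [-0.001  0.    -1.   ] y [-0.11  -0.994 -0.   ] z [-0.994  0.11   0.001] w 85.5 F [-1.6 -0.3  0.3]
shift [40.4  0.5 -1.5] turn(about tool x) 0.003 deg 0.2 j7 -2.07
```

```bash
python3 -m pendant '[85,20,0.5,-1.5,0, 85,12,0,0,0, 85,8,0,0,0, 85,0,0,0,0, 30,0,0,0,0, 30,0,0,0,0, 30,0,0,0,0, 30,0,0,0,0, 30,0,0,0,0, 30,0,0,0,0]' 60; python3 -c "
from h import *
state()"; python3 -m pendant '[30,-20,0,0,0, 30,-40,0,0,0, 30,-40,0,0,0, 30,0,0,0,0, 30,0,0,0,0]'; python3 - <<'E'
from h import *
state()
for c in('top','side'):
    p,P=cloud(c,'d_'+c); print('c1');seg(P,(360,540,50,160),92,118); seg(P,(360,540,50,160),3,25)
cv2.imwrite('pics/d.png',cv2.resize(cv2.imread('pics/d_side.png')[90:270,150:350],None,fx=3,fy=3))
E
```

```text
clock: 28.28
tcp_pos: [0.4569, 0.1011, 0.0014]
orientation: [-2.165, 0.121, 2.162]
contact_force: [-1.6, -0.3, 8.7]
grip_width: 0.0439
t 28.27 tcp [456.9 101.1   1.4] jaw yaw -96.4 x [ 0.001  0.    -1.   ] y [-0.112 -0.994 -0.001] z [-0.994  0.112 -0.001] w 43.9 F [-1.6 -0.3  8.7]
clock: 28.9
tcp_pos: [0.4559, 0.1006, 0.1]
orientation: [-2.163, 0.122, 2.165]
contact_force: [-0.4, -1.1, -0.7]
grip_width: 0.0436
t 28.9 tcp [455.9 100.6 100. ] jaw yaw -96.4 x [-0.001 -0.    -1.   ] y [-0.112 -0.994  0.   ] z [-0.994  0.112  0.001] w 43.6 F [-0.4 -1.1 -0.7]
c1
c1
  n 320 [454.9  90.9  99.8  64.4] -2.5 107.2 mean [456.6  90.2]
```

View pics/d.png

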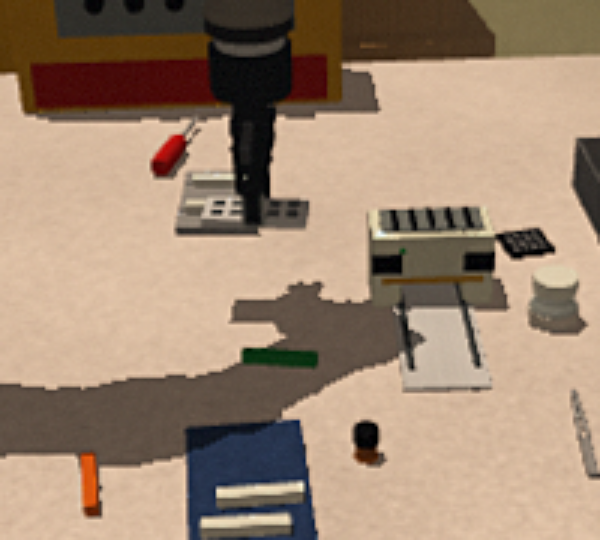

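```bash
python3 - <<'E'
from h import *
plan(413.5,315,100,-93.6)
E
python3 -m pendant '[30,0,0,0,-0.18, 30,0,0,0,-0.18, 30,0,0,0,-0.18, 30,0,0,0,-0.18, 30,0,0,0,-0.18, 30,0,0,0,-0.18, 30,0,0,0,-0.18, 30,0,0,0,-0.18, 30,0,0,0,-0.18, 30,0,0,0,0]'; python3 - <<'E'
from h import *
o,M=state()
plan(413.5,315,70,-3.6)
E
```

```text
t 29.0 tcp [455.4 100.4  99.3] jaw yaw -96.4 x [-0.002 -0.001 -1.   ] y [-0.112 -0.994  0.001] z [-0.994  0.112  0.002] w 44.1 F [ 0.4  0.3 -2.1]
shift [  -0.8 -208.5   65.7] turn(about tool x) -0.049 deg -2.8 j7 -2.06
clock: 30.25
tcp_pos: [0.4557, 0.1006, 0.0994]
orientation: [1.256, 1.18, -1.259]
contact_force: [0.0, 0.3, -1.4]
grip_width: 0.044
t 30.25 tcp [455.7 100.6  99.4] jaw yaw -3.7 x [-0.002  0.    -1.   ] y [ 0.998 -0.065 -0.002] z [-0.065 -0.998  0.   ] w 44.0 F [ 0.   0.3 -1.4]
t 30.25 tcp [455.7 100.6  99.4] jaw yaw -3.7 x [-0.002  0.    -1.   ] y [ 0.998 -0.065 -0.002] z [-0.065 -0.998  0.   ] w 44.0 F [ 0.   0.3 -1.4]
shift [  29.5  -55.9 -211.3] turn(about tool x) -0.002 deg -0.1 j7 -0.62
```

```bash
python3 -m pendant '[30,0,-11.2,-42.3,0, 30,0,-11.2,-42.3,0, 30,0,-11.2,-42.3,0, 30,9,-11.2,-42.3,0, 30,20,-11.2,-42.3,0, 30,0,0,0,0, 30,0,0,0,0, 30,0,0,0,0]'; python3 - <<'E'
from h import *
plan(413.5,315,27,-3.6)
for c in('top','side'):
    p,P=cloud(c); print(c,'c1');seg(P,(350,480,240,390),68,90)
E
```

```text
clock: 31.25
tcp_pos: [0.4144, 0.314, 0.0714]
orientation: [1.257, 1.176, -1.258]
contact_force: [-0.4, 0.5, -1.7]
grip_width: 0.044
t 31.25 tcp [414.4 314.   71.4] jaw yaw -3.8 x [ 0.    -0.001 -1.   ] y [ 0.998 -0.066  0.   ] z [-0.066 -0.998  0.001] w 44.0 F [-0.4  0.5 -1.7]
shift [44.4 -1.  -1. ] turn(about tool x) -0.003 deg -0.2 j7 -1.11
top c1
  n 306 [415.2 283.9  51.6  48.9] -1.8 80.2 mean [413.  282.8]
side c1
  n 233 [414.5 309.4 109.8  64.5] -80.2 79.1 mean [414.6 301.3]
```

```bash
python3 -m pendant '[30,15,-1,-4,0, 30,15,0,0,0, 30,10,0,0,0, 30,5,0,0,0, 30,0,0,0,0, 50,0,0,0,0, 65,0,0,0,0, 65,0,0,0,0, 65,-20,0,0,0, 65,-40,0,0,0, 65,0,0,0,0]'; python3 - <<'E'
from h import *
plan(450,-207,65,91)
E
```

```text
clock: 32.72
tcp_pos: [0.4148, 0.3211, 0.0893]
orientation: [1.261, 1.178, -1.251]
contact_force: [0.1, -0.4, 0.2]
grip_width: 0.0652
t 32.73 tcp [414.8 321.1  89.3] jaw yaw -3.6 x [ 0.005  0.004 -1.   ] y [ 0.998 -0.063  0.004] z [-0.063 -0.998 -0.004] w 65.2 F [ 0.1 -0.4  0.2]
shift [ 22.5  68.4 524.9] turn(about tool x) 1.49 deg 85.4 j7 -1.1
```

```bash
python3 -m pendant '[26,0,7.6,58.3,0, 26,0,7.6,58.3,0, 26,0,7.6,58.3,0, 26,0,7.6,58.3,0, 26,0,7.6,58.3,0, 26,0,7.6,58.3,0, 26,0,7.6,58.3,0, 26,10,7.6,58.3,0, 26,12,7.6,58.3,0, 26,0,0,0,0.18, 26,0,0,0,0.18, 26,0,0,0,0.18, 26,0,0,0,0.18, 26,0,0,0,0.18, 26,0,0,0,0.18, 26,0,0,0,0.18, 26,0,0,0,0.18, 26,0,0,0,0.05, 26,0,0,0,0]' 40; python3 - <<'E'
from h import *
plan(450,-207.2,5,91)
for c in('top','side'):
    p,P=cloud(c,'e_'+c)
    print(c,'c1');seg(P,(340,500,240,400),29,45);print('sticks'); seg(P,(340,500,240,400),16,27);print('last');seg(P,(570,680,143,290),11,19);print('mat'); seg(P,(380,510,-360,-90),9,20)
cv2.imwrite('pics/e.png',np.hstack([cv2.resize(cv2.imread(f'pics/e_{c}.png')[b[0]:b[0]+80,b[1]:b[1]+80],(400,400)) for c,b in dict(top=(175,125),side=(120,190)).items()]))
E
```

```text
clock: 35.1
tcp_pos: [0.448, -0.2084, 0.0641]
orientation: [2.211, 0.02, -2.213]
contact_force: [0.1, -0.7, 0.3]
grip_width: 0.0257
t 35.1 tcp [ 448.  -208.4   64.1] jaw yaw -88.9 x [-0.001 -0.    -1.   ] y [ 0.019 -1.     0.   ] z [-1.    -0.019  0.001] w 25.7 F [ 0.1 -0.7  0.3]
shift [59.1 -1.1 -2.1] turn(about tool x) 0.001 deg 0.1 j7 -1.2
top c1
  n 569 [413.  315.5 100.7  45.9] 86.8 34.3 mean [413. 315.]
sticks
  n 22 [445.3 342.4  13.2  11.5] -89.3 24.3 mean [444.8 341.4]
  n 19 [438.9 276.8  10.4   8.7] -89.6 24.5 mean [439.1 276.5]
  n 17 [381.7 281.   11.1   9. ] 89.4 23.4 mean [381.4 280.4]
last
  n 504 [626.9 201.1  99.5  46.3] 87.8 14.3 mean [626.9 201.1]
mat
  n 40 [ 470.4 -206.5   26.    12. ] 2.8 14.9 mean [ 470.8 -206.2]
  n 29 [ 426.9 -207.9   20.1   11.3] -0.8 13.7 mean [ 425.3 -207.3]
side c1
sticks
last
mat
  n 133 [ 451.4 -207.9   67.4   16.3] 1.0 13.2 mean [ 451.7 -209. ]
  n 147 [ 439.3 -244.3   69.8   16.8] 2.2 13.2 mean [ 440.3 -245.6]
  n 154 [ 453.9 -283.2   69.8   17.5] 3.1 13.5 mean [ 453.4 -285.7]
  n 179 [ 440.3 -327.2   69.2   15.4] 6.7 13.1 mean [ 439.6 -328.6]
```

View pics/e.png

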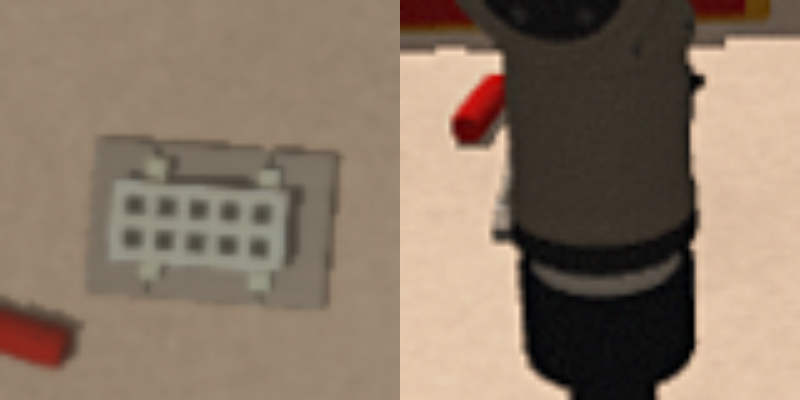

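Carrier 1 lies flat on its two sticks at z = 34 mm, within about 3 mm of the base centre (left tile, px 197,222). The second pair of sticks is next.

```bash
python3 -m pendant '[26,25,-1.1,-2.5,0, 26,20,0,0,0, 26,14,0,0,0, 26,0,0,0,0, 3,0,0,0,0, 3,0,0,0,0, 3,0,0,0,0, 3,0,0,0,0, 3,-30,0,0,0, 3,-55,0,0,0, 3,0,0,0,0, 3,0,0,0,0]' 40; python3 - <<'E'
from h import *
plan(416,346.5,90,-93.6)
p,P=cloud('side'); seg(P,(380,510,-235,-170),60,115)
E
```

```text
clock: 36.7
tcp_pos: [0.4506, -0.2072, 0.0905]
orientation: [2.213, 0.02, -2.212]
contact_force: [-0.3, -0.1, -0.5]
grip_width: 0.0108
t 36.7 tcp [ 450.6 -207.2   90.5] jaw yaw -89.0 x [ 0.  0. -1.] y [ 0.018 -1.    -0.   ] z [-1.    -0.018 -0.   ] w 10.8 F [-0.3 -0.1 -0.5]
shift [ 5.000e-01 -5.542e+02  2.470e+01] turn(about tool x) 0.081 deg 4.6 j7 -1.2
  n 217 [ 451.5 -215.4   67.9   30. ] 3.3 97.4 mean [ 451.2 -215.9]
```

```bash
python3 -m pendant '[3,0,-55.4,2.5,0, 3,0,-55.4,2.5,0, 3,0,-55.4,2.5,0, 3,0,-55.4,2.5,0, 3,0,-55.4,2.5,0, 3,0,-55.4,2.5,0, 3,0,-55.4,2.5,0, 3,0,-55.4,2.5,0, 3,0,-55.4,2.5,0, 3,0,-55.4,2.2,0.081, 3,0,0,0,0, 3,0,0,0,0, 3,0,0,0,0]'; python3 - <<'E'
from h import *
plan(416,346.5,39,-93.6)
p,P=cloud('side'); seg(P,(340,500,300,400),75,110)
E
```

```text
clock: 38.38
tcp_pos: [0.4164, 0.344, 0.0897]
orientation: [-2.188, 0.074, 2.19]
contact_force: [-0.7, -1.2, -0.7]
grip_width: 0.0105
t 38.38 tcp [416.4 344.   89.7] jaw yaw -93.7 x [-0.001 -0.002 -1.   ] y [-0.065 -0.998  0.002] z [-0.998  0.065  0.001] w 10.5 F [-0.7 -1.2 -0.7]
shift [50.7 -2.6  0.5] turn(about tool x) -0.002 deg -0.1 j7 -2.47
  n 96 [417.4 335.9  70.   32. ] 2.3 95.6 mean [418.2 334. ]
```

```bash
python3 -m pendant '[3,25,-2.6,0.5,0, 3,15,0,0,0, 3,10.5,0,0,0, 3,0,0,0,0, 15,0,0,0,0, 26,0,0,0,0, 26,0,0,0,0, 26,-25,0,0,0, 26,-25,0,0,0, 26,0,55,-8,0, 26,0,55,-8,0, 26,0,55,-8,0, 26,0,55,-8,0, 26,0,55,-8,0, 26,0,55,-8,0, 26,0,55,-8,0, 26,0,0,0,0, 26,0,0,0,0]'; python3 - <<'E'
from h import *
for c in('top','side'):
    p,P=cloud(c); print(c,'new stick');seg(P,(340,500,240,400),40,56);print('c1');seg(P,(340,500,240,400),29,37)
plan(439,-244.5,65,91)
E
```

```text
clock: 40.67
tcp_pos: [0.4476, -0.0386, 0.0902]
orientation: [-2.189, 0.069, 2.189]
contact_force: [0.6, 0.5, -1.2]
grip_width: 0.026
top new stick
  n 121 [414.9 345.2  67.9  13.2] -2.7 46.1 mean [415.2 344.4]
c1
  n 52 [415.5 359.9  43.3  10.2] -2.9 34.0 mean [414.1 360.2]
  n 399 [411.8 303.   75.7  48.3] 88.0 34.0 mean [412. 303.]
side new stick
c1
  n 66 [402.5 298.8  75.4  26.7] -89.2 32.7 mean [402.1 288.2]
t 40.77 tcp [447.6 -37.5  90.1] jaw yaw -93.5 x [ 0.     0.001 -1.   ] y [-0.061 -0.998 -0.001] z [-0.998  0.061 -0.   ] w 25.7 F [-0.3  0.   0.1]
shift [ 25.  207.2  -4. ] turn(about tool x) -0.078 deg -4.5 j7 -1.66
```

```bash
python3 -m pendant '[26,0,52,-1,0, 26,0,52,-1,0, 26,10,52,-1,0, 26,15,51,-1,-0.078, 26,0,0,0,0, 26,0,0,0,0]'; python3 - <<'E'
from h import *
plan(439.2,-244.4,5,91)
E
```

```text
clock: 41.52
tcp_pos: [0.4389, -0.2441, 0.0648]
orientation: [2.213, 0.019, -2.214]
contact_force: [0.8, 0.1, 0.2]
grip_width: 0.0261
t 41.52 tcp [ 438.9 -244.1   64.8] jaw yaw -89.1 x [-0.     0.001 -1.   ] y [ 0.016 -1.    -0.001] z [-1.    -0.016  0.   ] w 26.1 F [0.8 0.1 0.2]
shift [59.8  0.3 -0.3] turn(about tool x) -0.001 deg -0.1 j7 -1.12
```

```bash
python3 -m pendant '[26,25,0.3,-0.3,0, 26,20,0,0,0, 26,14.5,0,0,0, 26,0,0,0,0, 3,0,0,0,0, 3,0,0,0,0, 3,0,0,0,0, 3,0,0,0,0, 3,-30,0,0,0, 3,-55,0,0,0, 3,0,0,0,0]' 40; python3 -m pendant '[3,0,-52.7,1.8,0, 3,0,-52.7,1.8,0, 3,0,-52.7,1.8,0, 3,0,-52.7,1.8,0, 3,0,-52.7,1.8,0, 3,0,-52.7,1.8,0, 3,0,-52.7,1.8,0, 3,0,-52.7,1.8,0, 3,0,-52.7,1.8,0, 3,0,-52.7,1.8,0.079, 3,0,0,0,0, 3,0,0,0,0, 3,0,0,0,0]'; python3 - <<'E'
from h import *
plan(411,282,39,-93.6)
p,P=cloud('side'); seg(P,(340,500,240,320),75,110)
E
```

```text
clock: 42.9
tcp_pos: [0.4412, -0.2475, 0.0941]
orientation: [2.22, 0.012, -2.205]
contact_force: [0.4, -0.8, -0.2]
grip_width: 0.0103
clock: 44.52
tcp_pos: [0.413, 0.2787, 0.0901]
orientation: [-2.188, 0.074, 2.189]
contact_force: [0.2, 0.8, -0.7]
grip_width: 0.0107
t 44.52 tcp [413.  278.7  90.1] jaw yaw -93.8 x [-0.001 -0.001 -1.   ] y [-0.066 -0.998  0.001] z [-0.998  0.066  0.001] w 10.7 F [ 0.2  0.8 -0.7]
shift [51.1 -3.3  2.2] turn(about tool x) -0.003 deg -0.2 j7 -2.39
  n 118 [414.1 268.2  68.9  27.5] -4.5 95.1 mean [414.5 268.9]
```

```bash
python3 -m pendant '[3,25,-3.3,2.2,0, 3,15,0,0,0, 3,10.5,0,0,0, 3,0,0,0,0, 15,0,0,0,0, 26,0,0,0,0, 26,0,0,0,0, 26,-25,0,0,0, 26,-40,0,0,0, 26,0,0,0,0, 85,0,0,0,-0.18, 85,0,0,0,-0.18, 85,0,0,0,-0.18, 85,0,0,0,-0.18, 85,0,0,0,-0.18, 85,0,0,0,-0.18, 85,0,0,0,-0.18, 85,0,0,0,-0.18, 85,0,0,0,-0.157, 85,0,0,0,0]'; python3 - <<'E'
from h import *
plan(627,201,60,-2.1)
E
```

```text
clock: 47.08
tcp_pos: [0.4106, 0.2835, 0.1043]
orientation: [1.237, 1.191, -1.239]
contact_force: [-0.1, -0.1, 1.0]
grip_width: 0.0847
t 47.08 tcp [410.6 283.5 104.3] jaw yaw -2.3 x [-0.001 -0.    -1.   ] y [ 0.999 -0.04  -0.001] z [-0.04  -0.999  0.   ] w 84.7 F [-0.1 -0.1  1. ]
shift [ 44.  219.6  73.9] turn(about tool x) -0.003 deg -0.2 j7 -0.99
```

```bash
python3 -m pendant '[85,0,55,18.5,0, 85,0,55,18.5,0, 85,0,55,18.5,0, 85,0,54.6,18.4,0, 85,30,0,0,0, 85,0,0,0,0, 85,0,0,0,0]' 60; python3 - <<'E'
from h import *
for c in('top','side'):
    p,P=cloud(c,'f_'+c); print(c,'top sticks');seg(P,(340,500,240,400),40,56);print('c1');seg(P,(340,500,240,400),29,37);print('last');seg(P,(540,700,143,300),11,19)
plan(627,201,4,-2.1)
cv2.imwrite('pics/f.png',np.hstack([cv2.resize(cv2.imread(f'pics/f_{c}.png')[b[0]:b[0]+130,b[1]:b[1]+130],(400,400)) for c,b in dict(top=(105,125),side=(110,190)).items()]))
E
```

```text
clock: 47.95
tcp_pos: [0.6269, 0.2028, 0.0753]
orientation: [1.237, 1.192, -1.237]
contact_force: [0.6, 0.1, 0.4]
grip_width: 0.0849
top top sticks
  n 120 [414.8 345.   67.8  12.9] -3.1 45.7 mean [414.7 344.6]
  n 116 [410.1 280.3  68.6  12.5] -4.1 46.0 mean [409.3 280. ]
c1
  n 55 [415.7 360.2  43.   11. ] -2.9 33.5 mean [414.5 360.1]
  n 259 [412.8 314.5  51.3  45.8] 86.4 34.1 mean [412.6 314.1]
  n 56 [410.8 269.9  43.3  10.1] -4.0 33.7 mean [411.1 270.1]
last
side top sticks
  n 60 [416.5 346.1  67.6  19.9] -4.1 43.9 mean [417.2 344.5]
  n 63 [411.6 280.1  69.8  17.9] -3.1 44.0 mean [411.4 277.2]
c1
  n 76 [415.9 327.3  64.9  37.4] -3.7 33.2 mean [415.2 330.3]
  n 56 [406.2 272.8  53.3  23.2] -1.7 32.7 mean [408.3 272.2]
last
t 48.05 tcp [627.5 202.9  76.2] jaw yaw -2.1 x [ 0.001  0.001 -1.   ] y [ 0.999 -0.037  0.001] z [-0.037 -0.999 -0.001] w 84.8 F [-0.6 -0.3  0.1]
shift [72.2 -0.6  2. ] turn(about tool x) -0.001 deg -0.0 j7 -0.66
```

View pics/f.png

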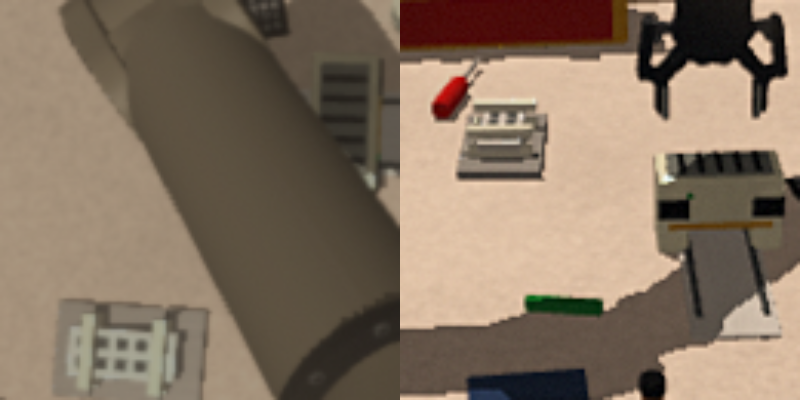

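Both top sticks are in place, but the arm hides the outfeed, so I step aside to check carrier_last before grasping.

```bash
python3 -m pendant '[85,0,-50,-20,0, 85,0,-50,-20,0, 85,0,-50,-20,0, 85,0,-50,-20,0, 85,0,0,0,0]'; python3 - <<'E'
from h import *
p,P=cloud('top'); print('last');seg(P,(540,700,143,300),11,19)
plan(627,201,60,-2.1)
E
```

```text
clock: 48.68
tcp_pos: [0.4267, 0.2922, 0.0763]
orientation: [1.232, 1.196, -1.231]
contact_force: [0.9, -0.7, 0.8]
grip_width: 0.085
last
  n 504 [627.2 201.2  99.8  46.4] 88.1 14.3 mean [627.2 201.7]
t 48.73 tcp [429.4 291.   76.3] jaw yaw -1.9 x [ 0.001  0.001 -1.   ] y [ 0.999 -0.034  0.001] z [-0.034 -0.999 -0.001] w 84.7 F [ 1.1 -0.6 -0.5]
shift [ 16.4 200.5  83.2] turn(about tool x) 0.003 deg 0.2 j7 -0.99
```

```bash
python3 -m pendant '[85,0,50,20.8,0, 85,0,50,20.8,0, 85,0,50,20.8,0, 85,5,50.5,20.8,0, 85,11,0,0,0, 85,0,0,0,0, 85,0,0,0,0]' 60; python3 - <<'E'
from h import *
plan(627.2,202,6,-2)
E
```

```text
clock: 49.6
tcp_pos: [0.6272, 0.1995, 0.0594]
orientation: [1.236, 1.192, -1.236]
contact_force: [-0.4, -0.0, 0.2]
grip_width: 0.0851
t 49.6 tcp [627.2 199.5  59.4] jaw yaw -2.1 x [-0.  0. -1.] y [ 0.999 -0.037 -0.   ] z [-0.037 -0.999 -0.   ] w 85.1 F [-0.4 -0.   0.2]
shift [53.4 -0.1 -2.5] turn(about tool x) -0.002 deg -0.1 j7 -0.66
```

```bash
python3 -m pendant '[85,25,0,-2.5,0, 85,18,0,0,0, 85,10.4,0,0,0, 85,0,0,0,0, 30,0,0,0,0, 30,0,0,0,0, 30,0,0,0,0, 30,0,0,0,0, 30,0,0,0,0, 30,0,0,0,0]' 60; python3 -m pendant '[30,-20,0,0,0, 30,-40,0,0,0, 30,-55,0,0,0, 30,0,0,0,0, 30,0,0,0,0, 30,0,0,0,0]'; python3 - <<'E'
from h import *
plan(413.5,317,121,-3.6)
E
```

```text
clock: 50.85
tcp_pos: [0.6289, 0.2013, 0.0068]
orientation: [1.239, 1.19, -1.236]
contact_force: [-1.3, -0.2, 6.7]
grip_width: 0.044
clock: 51.6
tcp_pos: [0.627, 0.2005, 0.1192]
orientation: [1.235, 1.192, -1.24]
contact_force: [-0.2, -0.1, -1.1]
grip_width: 0.0434
t 51.6 tcp [627.  200.5 119.2] jaw yaw -2.2 x [-0.003 -0.001 -1.   ] y [ 0.999 -0.038 -0.003] z [-0.038 -0.999  0.001] w 43.4 F [-0.2 -0.1 -1.1]
shift [  -1.4 -217.8 -108.4] turn(about tool x) 0.025 deg 1.4 j7 -0.63
```

```bash
python3 -m pendant '[30,0,-43.6,-21.7,0, 30,0,-43.6,-21.7,0, 30,0,-43.6,-21.7,0, 30,0,-43.6,-21.7,0, 30,10,-43.4,-21.6,0.025, 30,20,0,0,0, 30,0,0,0,0, 30,0,0,0,0]'; python3 - <<'E'
from h import *
plan(413.5,317,50,-3.6)
for c in('top','side'):
    p,P=cloud(c); print(c,'last');seg(P,(340,500,230,400),75,110); print('sticks');seg(P,(340,500,240,400),40,56)
E
```

```text
clock: 52.6
tcp_pos: [0.415, 0.3172, 0.0905]
orientation: [1.256, 1.178, -1.257]
contact_force: [0.7, -0.1, -1.6]
grip_width: 0.0434
t 52.6 tcp [415.  317.2  90.5] jaw yaw -3.7 x [-0.    -0.001 -1.   ] y [ 0.998 -0.064 -0.   ] z [-0.064 -0.998  0.001] w 43.4 F [ 0.7 -0.1 -1.6]
shift [40.5 -1.5  0.3] turn(about tool x) -0.001 deg -0.1 j7 -1.07
top last
  n 300 [413.7 289.1  55.3  45.6] -2.4 98.0 mean [413.7 288.5]
sticks
  n 57 [410.  280.1  68.1  11.9] -4.1 45.5 mean [408.9 278.3]
side last
  n 231 [413.4 315.6 108.6  66.6] -77.1 96.9 mean [414.8 308.7]
sticks
  n 63 [415.9 345.9  68.3  20.4] -0.8 43.8 mean [416.8 343.9]
  n 60 [411.1 278.6  71.1  20.7] -6.7 43.9 mean [412.4 277.9]
```

```bash
python3 -m pendant '[30,18,-1.5,0,0, 30,14,0,0,0, 30,6.5,0,0,0, 30,3,0,0,0, 30,0,0,0,0, 50,0,0,0,0, 65,0,0,0,0, 65,0,0,0,0, 65,-20,0,0,0, 65,-40,0,0,0, 65,-60,0,0,0, 65,0,0,60,0, 65,0,0,60,0, 65,0,0,60,0, 65,0,0,60,0, 65,0,0,0,0, 65,0,0,0,0]'; python3 - <<'E'
from h import *
state()
for c in('top','side'):
    p,P=cloud(c,'g_'+c); print(c,'last');seg(P,(340,500,230,400),50,110); print('sticks');seg(P,(340,500,240,400),40,48);print('c1');seg(P,(340,500,240,400),29,37);print('base');seg(P,(340,500,220,410),9,15)
    print('push');seg(P,(500,760,-450,-290),25,60); seg(P,(500,760,-450,-290),8,60);print('mat');seg(P,(380,510,-360,-90),9,20)
    for n in "vial flux_jar chip_tray mouse tweezers driver".split():
        k=nets.look_for(n,c); print(n,np.round(np.array(k[0]['location'])*1000) if k else None,end=' ')
a=cv2.imread('pics/g_top.png'); b=cv2.imread('pics/g_side.png')[110:190,180:300]
cv2.imwrite('pics/g.png',np.hstack([cv2.resize(a[90:290,90:430],(510,300)),cv2.resize(b,(290,300))]))
E
```

```text
clock: 54.82
tcp_pos: [0.3983, 0.0787, 0.1694]
orientation: [1.257, 1.178, -1.255]
contact_force: [0.5, 0.9, -1.2]
grip_width: 0.0649
t 54.83 tcp [398.3  78.7 169.4] jaw yaw -3.6 x [ 0.001  0.001 -1.   ] y [ 0.998 -0.063  0.001] z [-0.063 -0.998 -0.001] w 64.9 F [ 0.5  0.9 -1.2]
top last
  n 611 [413.  318.  101.2  49.9] 86.1 56.1 mean [413.1 317.1]
sticks
  n 19 [442.9 342.6  11.3  10.9] 1.5 45.0 mean [443.6 342.1]
  n 16 [439.4 277.8  11.3   8.5] -89.2 44.9 mean [439.9 277.6]
  n 18 [380.6 281.9  11.6   8.8] 89.5 45.4 mean [380.1 281.8]
c1
  n 35 [411.  267.9  42.3   5.6] -0.1 34.3 mean [410.6 267.6]
base
  n 76 [449.2 361.9  38.3  20.3] -89.4 11.9 mean [450.9 365. ]
  n 554 [412.9 314.5 140.2  89.8] 86.7 12.1 mean [409.5 292.1]
push
  n 113 [ 587.8 -421.4   42.8   18.6] 9.1 36.4 mean [ 587.3 -419.9]
  n 473 [ 650.9 -413.1  170.9   36.6] 4.4 16.0 mean [ 646.8 -412.8]
mat
  n 108 [ 453.9 -284.3   66.5   13.3] 2.3 14.3 mean [ 452.5 -284. ]
  n 117 [ 440.3 -327.2   67.3   13.6] 6.7 14.4 mean [ 439.5 -326.7]
vial None flux_jar [412. 271.  31.] chip_tray [736. 196.  10.] mouse [ 255. -306.   25.] tweezers [416. 299.   9.] driver [354. 438.  23.] side last
  n 171 [414.2 314.3 105.2  45.6] 86.1 54.8 mean [412.6 306.3]
sticks
  n 16 [386.4 279.1  20.7  13.3] -17.8 43.2 mean [385.3 279.4]
c1
  n 48 [406.3 272.5  53.9  17.8] -5.2 32.7 mean [409.3 271.9]
base
  n 199 [413.7 312.4 141.8  89.8] 86.0 11.0 mean [419.8 276.8]
push
  n 210 [ 588.1 -424.1   43.    17.2] 6.2 36.0 mean [ 587.7 -425.3]
  n 855 [ 652.1 -411.2  172.9   37.4] 2.7 15.2 mean [ 646.7 -417.6]
mat
  n 154 [ 453.8 -283.6   69.9   17.6] 1.4 13.4 mean [ 453.9 -285.5]
  n 170 [ 440.5 -327.3   69.6   17.3] 7.5 13.5 mean [ 439.3 -328.5]
vial None flux_jar [734.  33.  34.] chip_tray [354. 422.  18.] mouse [ 254. -330.   21.] tweezers [ 726. -145.    3.] driver [351. 421.  20.]
```

View pics/g.png

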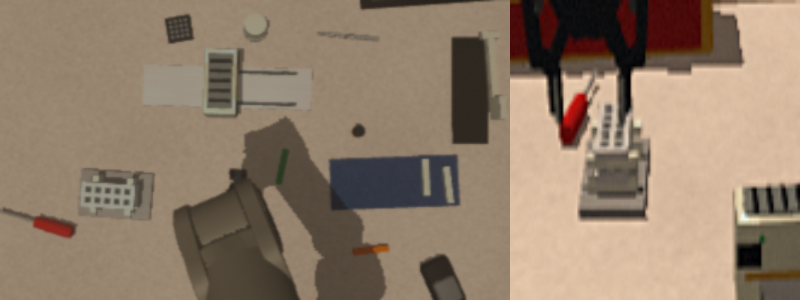

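The stack is right: carrier_last is at (413,317), top at z = 56 mm. The push stick has been knocked off its pad (handle now at world 588,-421; left tile px 490,75), so I go and put it back.

```bash
python3 -m pendant '[85,0,0,0,0.18, 85,0,0,0,0.18, 85,0,0,0,0.18, 85,0,0,0,0.18, 85,0,0,0,0.18, 85,0,0,0,0.18, 85,0,0,0,0.18, 85,0,0,0,0.15, 85,0,0,0,0]' 60; python3 - <<'E'
from h import *
plan(588,-421,110,-84.5)
E
```

```text
clock: 56.65
tcp_pos: [0.398, 0.0782, 0.1691]
orientation: [2.171, 0.108, -2.17]
contact_force: [0.5, -0.6, 1.0]
grip_width: 0.0851
t 56.65 tcp [398.   78.2 169.1] jaw yaw -84.3 x [ 0. -0. -1.] y [ 0.099 -0.995  0.   ] z [-0.995 -0.099 -0.   ] w 85.1 F [ 0.5 -0.6  1. ]
shift [  59.2  515.6 -139.6] turn(about tool x) 0.003 deg 0.2 j7 -1.86
```

```bash
python3 -m pendant '[85,6,51.5,-14,0, 85,6,51.5,-14,0, 85,6,51.5,-14,0, 85,6,51.5,-14,0, 85,6,51.5,-14,0, 85,6,51.5,-14,0, 85,6,51.5,-14,0, 85,6,51.5,-14,0, 85,6,51.5,-14,0, 85,6,51.5,-14,0, 85,0,0,0,0, 85,0,0,0,0]'; python3 - <<'E'
from h import *
plan(588,-421.5,7,-84.5)
p,P=cloud('side')
print('push');seg(P,(500,760,-450,-290),25,42); seg(P,(500,760,-450,-290),8,42)
E
```

```text
clock: 58.15
tcp_pos: [0.5874, -0.42, 0.1084]
orientation: [2.17, 0.11, -2.172]
contact_force: [-1.1, 0.4, -0.5]
grip_width: 0.0848
t 58.15 tcp [ 587.4 -420.   108.4] jaw yaw -84.3 x [-0.001  0.001 -1.   ] y [ 0.1   -0.995 -0.001] z [-0.995 -0.1    0.001] w 84.8 F [-1.1  0.4 -0.5]
shift [101.4   1.7  -0.5] turn(about tool x) 0.004 deg 0.2 j7 -0.92
push
  n 209 [ 588.2 -423.1   43.9   17.5] 6.0 36.0 mean [ 587.7 -425.3]
  n 849 [ 652.9 -418.6  173.5   36.7] 7.9 15.2 mean [ 646.4 -417.6]
```

```bash
python3 -m pendant '[85,40,1.7,0,0, 85,35,0,0,0, 85,16,0,0,0, 85,10,0,0,0, 85,0,0,0,0, 5,0,0,0,0, 5,0,0,0,0, 5,0,0,0,0, 5,0,0,0,0, 5,0,0,0,0, 5,-20,0,0,0, 5,-30,0,0,0, 5,0,-27.5,8.3,0, 5,0,-27.5,8.3,0.04, 5,0,0,0,0, 5,0,0,0,0]' 60; python3 - <<'E'
from h import *
plan(566,-368,11.5,-86)
p,P=cloud('side')
seg(P,(480,780,-440,-290),45,75)
E
```

```text
clock: 60.2
tcp_pos: [0.5664, -0.3702, 0.0592]
orientation: [2.193, 0.062, -2.19]
contact_force: [-0.2, -0.7, -1.1]
grip_width: 0.0147
t 60.2 tcp [ 566.4 -370.2   59.2] jaw yaw -86.7 x [ 0.001 -0.001 -1.   ] y [ 0.058 -0.998  0.001] z [-0.998 -0.058 -0.001] w 14.7 F [-0.2 -0.7 -1.1]
shift [47.7 -2.3  0.3] turn(about tool x) -0.012 deg -0.7 j7 -1.0
  n 748 [ 631.7 -369.7  173.2   37.8] 4.6 64.8 mean [ 641.3 -372. ]
```

```bash
python3 -m pendant '[5,25,-2,0,0, 5,15,0,0,0, 5,7.5,0,0,0, 5,0,0,0,0, 40,0,0,0,0, 85,0,0,0,0, 85,0,0,0,0, 85,0,0,0,0, 85,-30,0,0,0, 85,-60,0,0,0, 85,-60,0,0,0, 85,0,60,0,0, 85,0,60,0,0, 85,0,0,0,0, 85,0,0,0,0]'; python3 - <<'E'
from h import *
state()
for c in('top','side'):
    p,P=cloud(c,'h_'+c); print(c,'last');seg(P,(340,500,230,400),50,110)
    print('base');seg(P,(340,500,220,410),9,15)
    print('push');seg(P,(500,760,-450,-290),25,60); seg(P,(500,760,-450,-290),8,60);print('pad');seg(P,(480,760,-450,-290),2.4,6);print('mat');seg(P,(380,510,-360,-90),9,20)
a=cv2.imread('pics/h_top.png'); b=cv2.imread('pics/h_side.png')
cv2.imwrite('pics/h.png',np.hstack([cv2.resize(a[60:300,80:440],(420,280)),cv2.resize(b[110:350,130:400],(315,280))]))
E
```

```text
clock: 62.12
tcp_pos: [0.5725, -0.4867, 0.1601]
orientation: [2.192, 0.064, -2.193]
contact_force: [0.0, 0.3, 0.1]
grip_width: 0.0853
t 62.12 tcp [ 572.5 -486.7  160.1] jaw yaw -86.7 x [-0.     0.001 -1.   ] y [ 0.057 -0.998 -0.001] z [-0.998 -0.057  0.   ] w 85.3 F [0.  0.3 0.1]
top last
  n 608 [413.1 317.6 100.4  47.1] 87.9 56.0 mean [413.2 317.2]
base
  n 629 [413.  313.7 139.8  89.8] 86.4 12.2 mean [415.2 301.9]
push
  n 111 [ 565.9 -370.1   43.1   17.8] 5.7 38.7 mean [ 565.8 -368.5]
  n 444 [ 629.5 -361.9  170.6   36.1] -0.4 16.4 mean [ 628.5 -365.1]
pad
  n 27 [ 722.6 -349.3   35.3    6.5] -88.8 3.9 mean [ 722.7 -351.2]
  n 154 [ 680.2 -394.6   79.5   34.9] 4.1 4.0 mean [ 677.9 -394.8]
  n 219 [ 627.2 -348.9  127.5   25.5] 3.3 4.0 mean [ 625.7 -349.6]
  n 34 [ 627.3 -394.6   27.5   20.5] -89.0 4.7 mean [ 626.5 -395.3]
  n 72 [ 594.9 -398.    45.4   23.9] 18.1 4.2 mean [ 594.7 -397.5]
  n 88 [ 542.  -353.3   49.5   31.3] -0.6 4.0 mean [ 541.5 -350.5]
  n 101 [ 531.4 -387.8   49.4   32.6] -83.7 3.9 mean [ 531.3 -390.4]
mat
  n 109 [ 453.8 -284.    66.9   12.6] 2.3 14.6 mean [ 452.4 -283.9]
  n 114 [ 439.8 -326.9   68.    14.1] 6.2 14.3 mean [ 439.4 -326.8]
side last
  n 183 [414.2 313.2 105.2  45.2] 87.8 55.0 mean [414.  312.6]
base
  n 190 [412.8 295.9 109.8  88.6] 86.6 11.3 mean [415.9 273.2]
push
  n 214 [ 566.2 -371.3   43.5   19.6] 2.3 37.1 mean [ 566.3 -373.8]
  n 362 [ 670.6 -366.5   92.4   38.6] 6.2 14.4 mean [ 677.1 -365.9]
  n 365 [ 570.9 -371.1   53.    19.6] 2.3 28.6 mean [ 567.6 -375. ]
pad
  n 35 [ 666.2 -341.5   35.3    9.1] 2.5 3.3 mean [ 666.3 -341.3]
  n 1069 [ 623.7 -373.8  210.2   70.3] -0.2 3.6 mean [ 621.  -385.9]
mat
  n 155 [ 453.9 -284.7   69.8   15.2] 1.7 13.3 mean [ 454.6 -285.6]
  n 177 [ 440.5 -327.3   69.2   16.8] 7.6 13.1 mean [ 440.  -328.3]
```

View pics/h.png

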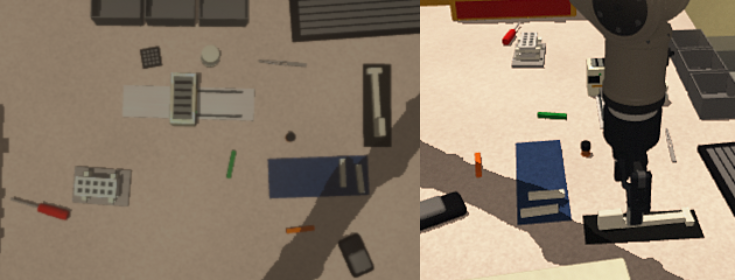

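The push stick lies on its pad again (left tile px 376,105), the stack stands square on the base (100,187), two spare sticks are on the mat, and the bystanders are in place. I hand in.

```bash
python3 -c "
from bench import r
print(r.hand_in())"
```

```text
the job is handed in; nothing more can be done
None
```

The job is finished and handed in at about 62 s of the 210 s allowed; handing in gave no verdict. Only one waiting carrier was on the bench, so the stack has two carriers.

**What I did:**
- I pushed carrier_last through the tunnel with the push stick until its centre was about 90 mm past the hood's middle. The gripper did not touch it until it was out.
- I put the push stick back on its pad, then stacked a pair of sticks, the waiting carrier, a second pair, and carrier_last on top.
- By my check after the stack was finished, the push stick had been knocked off its pad by about 5 cm, so I put it back.

**Last checks:**
- **Stack:** carrier_last's top is at z ≈ 56 mm, as expected, and the carrier is within about 4 mm and 2° of square over the base. The sticks are within about 4 mm of their lines and sit above one another.
- **Push stick:** it lies along its pad within about 6°, with the handle about 57 mm behind the pad's centre.
- **Rest of the bench:** two spare sticks are on the mat, and the last picture shows the bystanders and the orange and green look-alikes where they were. The robot was clear of everything.

**Checks that disagreed:** in the bystander check before the last picture, the networks missed the vial in both cameras. They also gave wrong places for the flux jar and tweezers (top camera) and the chip tray (side camera). I relied on the picture for those. The two cameras also differ by about 4 mm on carrier_last's y (317.6 mm against 313.2 mm), well inside the 15 mm tolerance.

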